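# Load the sensor probes into the cam-locked test fixture

### The job

Crank the camshaft of the test fixture back until its retaining bar is fully clear of the sockets, then take every sensor probe lying on the table and plug it upright into a socket of its own, fully home. When all are in, crank the cam round until the bar rests in the cam's flat dwell, over the collars of the probes, with the crank arm at the brass index post, and leave it there; do not disturb the other things on the bench.

Things in the scene. Friction and masses are not known exactly. Their poses are not given: they have to be found in the camera images.
- head1 (a point): probe 1 of 3 alike (2 or 3 present), lying flat at the start: this is the centre of its head, an upright black disc 30 mm across, 14 mm thick, with a steel button (8 mm across, 3 mm proud) amid either face, 20 mm over both: pinch it there. 15 mm above the table when lying. x: from plug to head (up once plugged), y: along the buttons, z: up while lying.
- collar1 (a point): centre of probe 1's brass collar, 68 mm from the head's centre along its -x: 30 x 30 mm square, 8 mm long. Between head and collar a 12 mm round stem; beyond the collar an 18 x 18 mm square plug, 16 mm long. About 110 g, most at the collar: pinched by the buttons at 20 N or more it stays level, in a slack grip (3 N) it swings about them to hang nearly plumb, plug down.
- head2 (a point): probe 2 of 3 alike (2 or 3 present), lying flat at the start: this is the centre of its head, an upright black disc 30 mm across, 14 mm thick, with a steel button (8 mm across, 3 mm proud) amid either face, 20 mm over both: pinch it there. 15 mm above the table when lying. x: from plug to head (up once plugged), y: along the buttons, z: up while lying.
- collar2 (a point): centre of probe 2's brass collar, 68 mm from the head's centre along its -x: 30 x 30 mm square, 8 mm long. Between head and collar a 12 mm round stem; beyond the collar an 18 x 18 mm square plug, 16 mm long. About 110 g, most at the collar: pinched by the buttons at 20 N or more it stays level, in a slack grip (3 N) it swings about them to hang nearly plumb, plug down.
- head3 (a point): probe 3 of 3 alike (2 or 3 present), lying flat at the start: this is the centre of its head, an upright black disc 30 mm across, 14 mm thick, with a steel button (8 mm across, 3 mm proud) amid either face, 20 mm over both: pinch it there. 15 mm above the table when lying. x: from plug to head (up once plugged), y: along the buttons, z: up while lying.
- collar3 (a point): centre of probe 3's brass collar, 68 mm from the head's centre along its -x: 30 x 30 mm square, 8 mm long. Between head and collar a 12 mm round stem; beyond the collar an 18 x 18 mm square plug, 16 mm long. About 110 g, most at the collar: pinched by the buttons at 20 N or more it stays level, in a slack grip (3 N) it swings about them to hang nearly plumb, plug down.
- socket1 (a point): centre of the mouth of the square socket nearest the crank: 34 mm above the table, 20.5 mm wide, 20 mm deep, sides along the fixture's x and y, small chamfer, 75 mm from the next. Takes any probe at any quarter turn. Fully home = collar down on the block, head's centre 106 mm above the table.
- socket2 (a point): centre of the mouth of the square socket in the middle: 34 mm above the table, 20.5 mm wide, 20 mm deep, sides along the fixture's x and y, small chamfer, 75 mm from the next. Takes any probe at any quarter turn. Fully home = collar down on the block, head's centre 106 mm above the table.
- socket3 (a point): centre of the mouth of the square socket farthest from the crank: 34 mm above the table, 20.5 mm wide, 20 mm deep, sides along the fixture's x and y, small chamfer, 75 mm from the next. Takes any probe at any quarter turn. Fully home = collar down on the block, head's centre 106 mm above the table.
- fixture: the fixed test fixture: black base, aluminium socket block (60 x 220 mm, top 34 mm above the table), steel retaining bar on the -x side of the sockets, and camshaft with crank 170 mm along -y and 62 mm along -x from the origin. Origin: at table level under the middle socket; the sockets' row runs along y.
- cam (a joint): angle of the upright camshaft, rad, counter-clockwise from above; stops at -0.1 and 2.8. Below 0.8 the bar is fully back. At 2.2 the flat of the lobe lies square on the flat follower (the dwell, good to +-0.15) and the arm points at the brass index post; 0.3 either side the lobe's corner lifts the bar 1 mm more, farther off it falls. Stays where left; turning takes up to 0.25 N m.
- retainer (a joint): travel in m of the steel retaining bar, sprung back onto the cam: 0 = drawn back, 0.010 = fully out (in the dwell), where its edge overhangs each seated collar by 5 mm, 2 mm above it. Part-way out it stands in the way of the collars.
- cam_axis (a point): a point on the camshaft's axis, 90 mm above the table. From here, in the fixture's frame, the crank arm points at -153 deg (from x towards y) when the joint reads 0, and turns with the joint.
- crank_handle (a point): centre of the crank's upright round black handle, 18 mm across, from 60 to 108 mm above the table (this point at 84 mm), 45 mm from the camshaft's axis. Pinch it from above; it may turn in the grip.
- amplifier: a small aluminium amplifier box, 60 x 42 x 20 mm; origin under its centre; not part of the job, leave it alone.
- lens_tube: a standing black lens tube, 32 mm across, 55 mm tall; origin under its centre; not part of the job, leave it alone.
- driver: a screwdriver lying down, 130 mm long; not part of the job, leave it alone.
- solvent: a white bottle, 48 mm across, 110 mm tall; origin under its centre; not part of the job, leave it alone.
- mount: a small aluminium bar, 50 x 22 x 22 mm; origin under its centre; not part of the job, leave it alone.
- lens_ring: a black ring, 32 mm across, 9 mm high; origin under its centre; not part of the job, leave it alone.
- post: a steel optical post on a foot, 76 mm tall; origin under its centre; not part of the job, leave it alone.
Things that resemble listed ones, but are neither listed nor needed, are in the scene too. Leave any purple or red look-alike of the part that bears head2 alone.

How it is judged:
On the way, in this order (a step that is already met when the one before it is completed fails the run):
1. the cam is cranked back and the bar is clear of the sockets (value of joint retainer below 0.001 m), for 0.2 s.
2. every probe present is plugged upright, fully home, in a socket ((horizontal distance between head1 and socket1 below 0.008 m or horizontal distance between head1 and socket2 below 0.008 m or horizontal distance between head1 and socket3 below 0.008 m) and z of each of head1, head2, head3 in the frame of fixture below 0.1085 m and angle between each of head1, head2, head3's own x axis and vertical below 0.07 rad and (horizontal distance between head2 and socket1 below 0.008 m or horizontal distance between head2 and socket2 below 0.008 m or horizontal distance between head2 and socket3 below 0.008 m) and (horizontal distance between head3 and socket1 below 0.008 m or horizontal distance between head3 and socket2 below 0.008 m or horizontal distance between head3 and socket3 below 0.008 m)), for 0.2 s.
3. the cam is in its flat dwell, the bar over the collars (value of joint cam between 2.02 and 2.38 rad and value of joint retainer above 0.0092 m), for 0.2 s.
At the end, for the whole second after the job is handed in: every probe present stands in a socket of its own, its head within 8 mm of the socket's axis, within 0.07 rad of upright, collar down on the block (within 2.5 mm); the cam stands at 2.02 to 2.38 rad and the bar is out by at least 9.2 mm; all is at rest (all of step 2 and all of step 3 and velocity of joint cam between -0.05 and 0.05 rad/s and linear speed of each of probe1, probe2, probe3 below 0.02 m/s); the robot touches nothing.
It fails at once if a thing that is not part of the job is moved by more than 3 cm (distance of any of amplifier, lens_tube, driver, solvent, mount, lens_ring, post from where it was at the start of the episode above 0.03 m).
Of probe1, probe2, probe3 only 2 to 3 are there at a start; the rules pass over those that are not, and their reading is None.
At some moment in a run one of probe1, probe2, probe3 may be knocked a few centimetres aside while the robot is not near it.
It also fails if it takes over 210 s, if anything falls off the work surface, if the arm or the gripper's body presses on something with over 40 N, if the wrist force passes 120 N, or if a joint passes its speed limit or range.

### The arm

A 6-joint arm with a two-finger parallel gripper is mounted at the origin on the work surface. World frame = base frame: x ahead of the robot, y to its left, z up, the work surface at z = 0. Lengths are in m, angles in rad, forces in N, time in s.
With the tool pointing down it reaches from about 0.35 to 0.85 m from the base axis. Payload 8.1 kg.
Tool frame: the origin (TCP) lies at the very end of the fingers, on their centre line; the grasp point (between the pads) lies 19 mm behind it; z points along the fingers, x is the direction in which the jaws open and shut, and the axes are right-handed (so a half turn about z gives the same grasp; the last joint's range is limited). The gripper opens to 93 mm and grips with 3 to 60 N. Pads are 15 mm wide; open, the fingers measure 128 mm over their backs; the gripper's body (75 mm by 188 mm) begins 65 mm behind the grasp point.
Start: joints at [1.111, 0.13, 1.488, -0, 1.523, -0.085], TCP at [0.22, 0.558, 0.219] pointing down, gripper open.
Joint ranges: [-2.96, 2.96], [-0.89, 2.26], [0.02, 2.5], [-1.34, 4.48], [0, 2.73], [-2.66, 2.66]. Speed limits (rad/s): [2.39, 2.39, 2.79, 3.14, 3.14, 3.14].

### API

Orientations are given as a rotation vector (axis times angle).
In Python, from plant import robot gives the robot as it stands. The module is installed in compiled form; this text tells all that it offers.
- The arm moves only by the tool jog_arm, never from a script. Its argument "commands" is one flat list of numbers, 5 for each row, row after row: the gripper's target within -1 to 1 (shut at 1, half-way at 0, fully open at -1), then the shift along the tool's x, y, z in m, then the turn about the tool's z in degrees. A call has 1 to 20 rows; each row shifts and turns the commanded pose from where the row before left it, along the tool's axes as they then stand; what a row does not reach is not made up. A row lasts 1/12 s, in which the tool goes at most 41.7 mm and 7.16 degrees, less where a joint would pass 70% of its speed; a pose out of reach is approached as far as the arm can. A call is refused whole if a number of a shift passes 0.0417 or a number of a turn 7.16, either way. A call with a gripper value outside its range is refused whole. The fingers move at their own pace and stop on an object; "grip_force" is the grip in N (left out, the last holds). Time passes only in rows, so rows that do not move let the fingers close. It gives the time, the measured TCP pose, the force and the opening at its end, in the units of the state.
- robot.read_state(): the state, without advancing time (a new reading comes with each control period).
- robot.read_camera(name): name is "scene" or "top" or "wrist"; returns a dict with "img" (400x640x3 uint8, blue, green, red), "vfov" (degrees; the focal length in pixels is half the picture's height over the tangent of half this angle, whatever the lens; pixels are square), "cx", "cy" (the principal point, pixels), "k1" (the pictures are not rectified: a ray, as slopes to the right and down, at radius r is drawn at 1 + k1 r^2 times it, then the intrinsics apply), "extrinsics" (4x4, takes a point from world to camera coordinates). Camera axes: x right, y down, z forward; pixel columns grow to the right and rows downward; lengths in m; the calibration is good to about 2 mm. A picture is of the moment at which its call begins. There is no depth.
- robot.close_job(): hands the job in, once; it reports no verdict.
Trained networks look in a picture, given as the dict that the camera call returned (one of the last four; its "shot" number tells which), for a name from the list of things; names that differ only in an ending like _2 or _b are one class to them, and where a whole thing is asked for, a point or a joint stands for the part that bears it (a point fixed in the world has none). Each returns a list of dicts, best first, with "score" (0 to 1); they miss things now and then, are a little off and sometimes report something else, mostly with a low value. They report only what shows in the picture. A call takes as long as a camera call. They do not tell look-alikes from the thing itself.
- robot.recognise(thing, picture): "box" ([centre column, centre row, width, height] as shares, 0 to 1, of the picture: columns of its width, rows of its height, round what is visible of it).
- robot.pinpoint(thing, picture): "position" ([row, column] as shares, 0 to 1, of the picture: columns of its width, rows of its height: a listed point, or the origin of a listed thing).
The state is a dict: "t": time; "q": joint angles; "dq": joint speeds; "joint_torque": joint torques, N m; "tool_pos": TCP position; "orientation": TCP orientation; "force": force on the tool from outside, world axes, zero at the start; "wrist_torque": the same for the moment, N m; "opening": finger opening in m.
Only numpy, scipy, OpenCV 4.12 (cv2) and the standard library are available. Lean on these libraries where they do the work, as an engineer would, in place of code of your own. Each camera call takes 0.05 s, during which the arm holds its last target.

## Working session

There is one attempt and no reset: what is moved stays moved. The work goes in short steps, Python scripts to look and compute and a tool call to move; the robot and the scene stay as the last step left them, time stands still between calls to the robot, and variables do not carry over. Pictures are saved under pics/ and viewed, and the job is handed in when it is done.

Besides the shell and the picture viewer there is one more tool, called after "Request:" by a JSON object that holds its "api" and its "payload", one argument or row to a line. jog_arm: Moves the arm, as the interface text tells. Its arguments: {"type":"object","properties":{"commands":{"type":"array"},"grip_force":{"type":"number"}},"required":["commands"]}

```bash
ls; mkdir -p pics; python3 - <<'E'
from plant import robot
import cv2
s=robot.read_state(); print(s)
for n in ("scene","top","wrist"):
    p=robot.read_camera(n); cv2.imwrite(f"pics/{n}0.png",p["img"]); print(n,{k:v for k,v in p.items() if k!="img"})
E
```

```text
pics
{'t': 0.0, 'q': array([ 1.11060424e+00,  1.31171124e-01,  1.48926617e+00, -1.28354985e-05,
        1.52296730e+00, -8.53798367e-02]), 'dq': array([-0.00044776,  0.0020789 , -0.00077798,  0.00023195, -0.00037854,
       -0.00274886]), 'joint_torque': array([-5.25903197e-04, -5.59829164e+01, -4.91767359e+01,  7.66357756e-02,
        3.49367643e-02, -9.53486642e-05]), 'tool_pos': array([0.21938351, 0.55785705, 0.21758868]), 'orientation': array([ 2.59567990e+00,  1.76816036e+00, -2.46977222e-03]), 'force': array([-0.52646525, -0.64698517,  0.08050167]), 'wrist_torque': array([-0.03771346,  0.00916175, -0.02720189]), 'opening': 0.09266426550056558}
scene {'vfov': 43.58674195661465, 'cx': 312.35456547316056, 'cy': 192.69655475589076, 'k1': -0.06197461367637704, 'extrinsics': array([[ 8.56208592e-01,  5.16628309e-01, -1.42731656e-03,
        -4.96123297e-01],
       [ 3.86276446e-01, -6.42006049e-01, -6.62282976e-01,
        -1.16552022e-01],
       [-3.43070480e-01,  5.66501036e-01, -7.49252442e-01,
         1.93819097e+00],
       [ 0.00000000e+00,  0.00000000e+00,  0.00000000e+00,
         1.00000000e+00]]), 'shot': 1}
top {'vfov': 47.15522271713898, 'cx': 321.8218421229879, 'cy': 193.59589886213428, 'k1': -0.011428940693724328, 'extrinsics': array([[ 0.00575477, -0.99973199,  0.02242404,  0.01843301],
       [-0.99644105, -0.00761877, -0.08394751,  0.57506875],
       [ 0.08409586, -0.02186114, -0.99621784,  1.20671669],
       [ 0.        ,  0.        ,  0.        ,  1.        ]]), 'shot': 2}
wrist {'vfov': 58.75400713277458, 'cx': 316.3154922821561, 'cy': 193.08350962073285, 'k1': -0.046485294196922426, 'extrinsics': array([[ 0.36637353,  0.93046663, -0.00151159, -0.59872905],
       [ 0.90043162, -0.35413681,  0.25260644, -0.03035882],
       [ 0.23450655, -0.0939094 , -0.96756793,  0.38848895],
       [ 0.        ,  0.        ,  0.        ,  1.        ]]), 'shot': 3}
```

View pics/scene0.png

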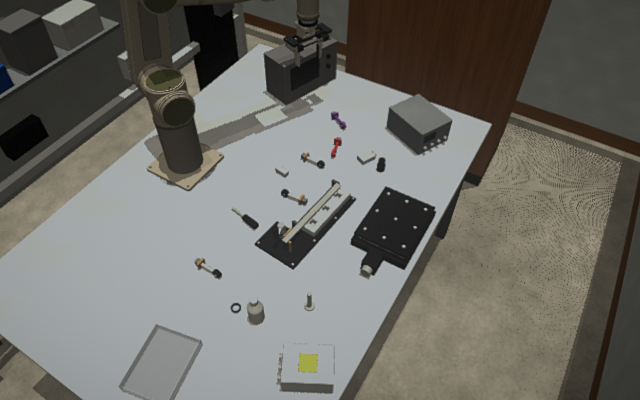

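View pics/top0.png

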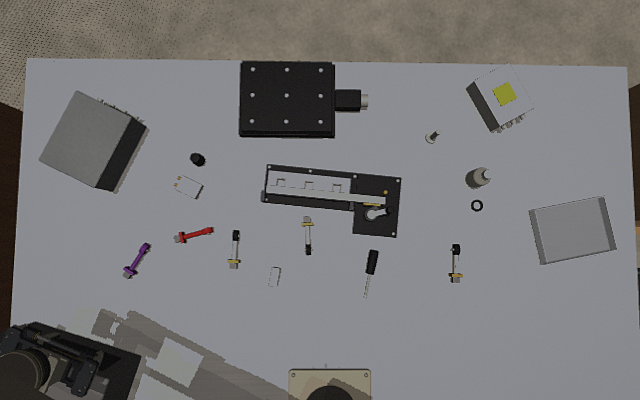

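View pics/wrist0.png

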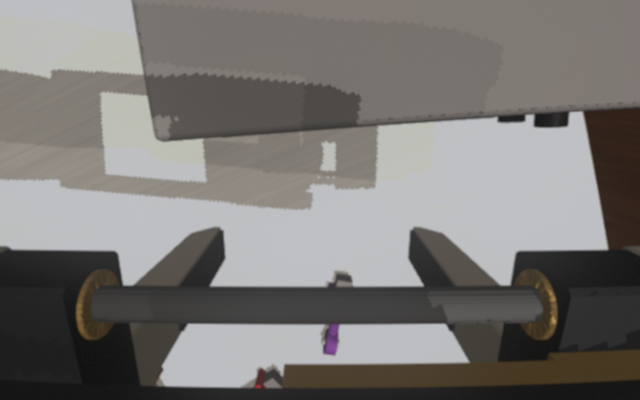

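Top view shows three black/brass probes (heads near columns/rows (236,233), (308,250), (456,247)), the fixture at (311,186) with its crank at (375,212), and red and purple decoys. I'll measure them next.

```bash
cat > h.py <<'E'
import numpy as np, cv2
from plant import robot
from scipy.spatial.transform import Rotation as R
def cam(p):
    f=200/np.tan(np.radians(p["vfov"])/2); return f,p["cx"],p["cy"],p["k1"],p["extrinsics"]
def ray(p,u,v):
    f,cx,cy,k1,E=cam(p)
    d=np.array([(u-cx)/f,(v-cy)/f]); s=d.copy()
    for _ in range(20): s=d/(1+k1*(s@s))
    r=E[:3,:3].T@np.array([s[0],s[1],1]); o=-E[:3,:3].T@E[:3,3]
    return o,r
def at(p,u,v,z):
    o,r=ray(p,u,v); return o+r*(z-o[2])/r[2]
def proj(p,X):
    f,cx,cy,k1,E=cam(p); c=E[:3,:3]@np.asarray(X)+E[:3,3]; s=c[:2]/c[2]; s=s*(1+k1*(s@s)); return s*f+[cx,cy]
def tri(obs):
    A=np.zeros((3,3));b=np.zeros(3)
    for p,u,v in obs:
        o,r=ray(p,u,v); r=r/np.linalg.norm(r); M=np.eye(3)-np.outer(r,r); A+=M;b+=M@o
    return np.linalg.solve(A,b)
def pin(n,p,z,mn=0.2):
    out=[]
    for d in robot.pinpoint(n,p):
        if d["score"]<mn: continue
        v,u=d["position"][0]*400,d["position"][1]*640
        X=at(p,u,v,z); out.append((round(d["score"],2),round(u,1),round(v,1),*np.round(X[:2],4)))
    return out
Z=dict(head1=.015,collar1=.015,socket1=.034,socket2=.034,socket3=.034,cam_axis=.09,crank_handle=.084,fixture=0,amplifier=0,lens_tube=0,solvent=0,mount=0,lens_ring=0,post=0,driver=.01)
def st():
    s=robot.read_state(); Rm=R.from_rotvec(s["orientation"]).as_matrix()
    print("t",round(s["t"],2),"tcp",np.round(s["tool_pos"],4),"x",np.round(Rm[:,0],3),"z",np.round(Rm[:,2],3),"F",np.round(s["force"],1),"op",round(s["opening"],4),"q",np.round(s["q"],2))
    return s,Rm
E
python3 - <<'E'
from h import *
for c in ("top","scene"):
    p=robot.read_camera(c); print(c)
    for n,z in Z.items(): print(n,pin(n,p,z))
E
```

```text
top
head1 [(0.74, 206.7, 223.9, np.float64(0.492), np.float64(0.3298)), (0.67, 143.0, 246.3, np.float64(0.4313), np.float64(0.4973)), (0.62, 233.1, 233.2, np.float64(0.4675), np.float64(0.2589)), (0.61, 455.4, 250.1, np.float64(0.4255), np.float64(-0.3393)), (0.51, 306.9, 247.5, np.float64(0.4305), np.float64(0.0613))]
collar1 [(0.83, 127.5, 273.2, np.float64(0.3603), np.float64(0.5355)), (0.77, 455.2, 277.0, np.float64(0.3537), np.float64(-0.3373)), (0.68, 234.3, 263.1, np.float64(0.3882), np.float64(0.254)), (0.6, 182.3, 236.0, np.float64(0.4593), np.float64(0.394)), (0.37, 307.0, 186.4, np.float64(0.5949), np.float64(0.0623))]
socket1 [(0.77, 335.8, 189.4, np.float64(0.5856), np.float64(-0.0147)), (0.6, 308.7, 185.7, np.float64(0.595), np.float64(0.0577)), (0.59, 279.9, 182.4, np.float64(0.6032), np.float64(0.1344))]
socket2 [(0.77, 335.8, 189.4, np.float64(0.5856), np.float64(-0.0147)), (0.6, 308.7, 185.7, np.float64(0.595), np.float64(0.0577)), (0.59, 279.9, 182.4, np.float64(0.6032), np.float64(0.1344))]
socket3 [(0.77, 335.8, 189.4, np.float64(0.5856), np.float64(-0.0147)), (0
[... 3009 characters left out ...]
(0.5908), np.float64(0.3832))]
lens_tube [(0.7, 298.6, 198.5, np.float64(0.4773), np.float64(0.0727)), (0.59, 382.4, 168.2, np.float64(0.671), np.float64(0.3686)), (0.23, 279.0, 224.1, np.float64(0.4814), np.float64(-0.0621))]
solvent [(0.57, 254.5, 314.6, np.float64(0.61), np.float64(-0.3897))]
mount [(0.58, 283.7, 174.9, np.float64(0.3661), np.float64(0.1436)), (0.21, 381.3, 166.9, np.float64(0.6644), np.float64(0.3726))]
lens_ring [(0.61, 236.5, 307.8, np.float64(0.5494), np.float64(-0.3996)), (0.49, 307.2, 158.4, np.float64(0.3959), np.float64(0.2652))]
post [(0.68, 308.5, 303.4, np.float64(0.73), np.float64(-0.2725))]
driver [(0.6, 245.7, 215.2, np.float64(0.3642), np.float64(-0.0956))]
```

```bash
python3 - <<'E'
from h import *
s,Rm=st(); print(Rm.round(3))
E=robot.read_camera("wrist")["extrinsics"]; o=-E[:3,:3].T@E[:3,3]
print(o, Rm.T@(o-s["tool_pos"])); print("cam axes in tool",(Rm.T@E[:3,:3].T).round(3))
E
```

```text
t 1.75 tcp [0.2196 0.5584 0.2186] x [0.366 0.931 0.   ] z [ 0. -0. -1.] F [-0.  -0.1 -0.6] op 0.093 q [ 1.11  0.13  1.49 -0.    1.52 -0.09]
[[ 0.366  0.931  0.   ]
 [ 0.931 -0.366 -0.   ]
 [ 0.     0.    -1.   ]]
[0.15569876 0.58304738 0.38358236] [-0.00043361 -0.06853732 -0.1649475 ]
cam axes in tool [[ 1.    -0.     0.   ]
 [ 0.     0.968  0.253]
 [-0.    -0.253  0.968]]
```

```bash
python3 - <<'E'
import cv2
for n,(a,b,c,d) in dict(top=(160,250,250,410),scene=(150,280,220,370)).items():
    i=cv2.imread(f"pics/{n}0.png")[a:b,c:d]; cv2.imwrite(f"pics/{n}0c.png",cv2.resize(i,None,fx=4.5,fy=4.5,interpolation=cv2.INTER_CUBIC))
E
```

```text
(no output)
```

View pics/top0c.png

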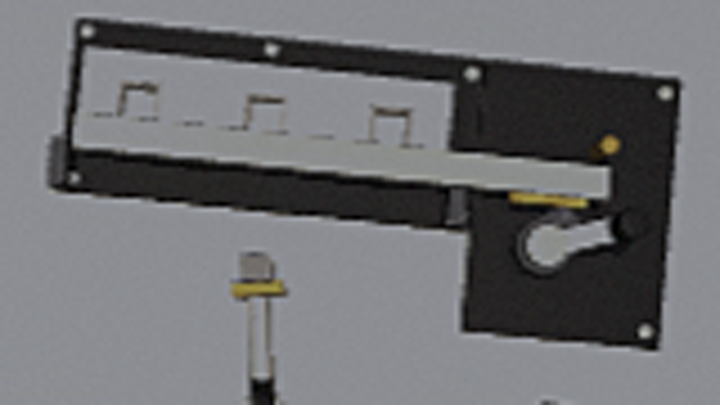

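View pics/scene0c.png

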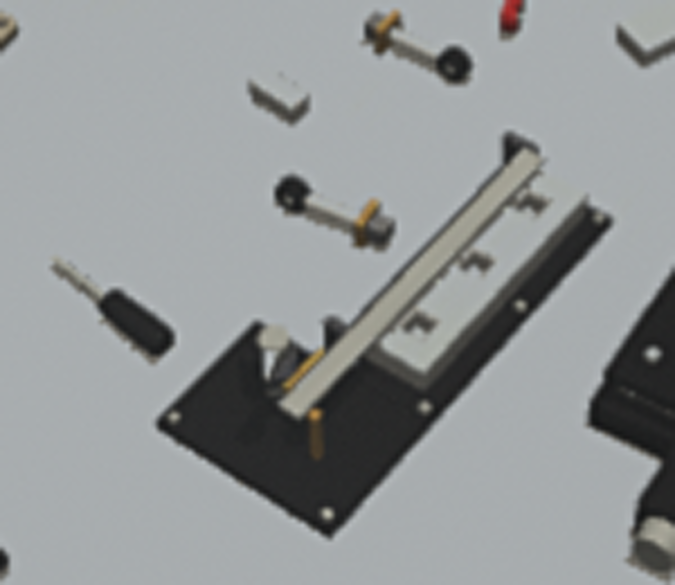

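The crop shows the retaining bar partly covering the socket mouths. The crank arm points along the bar, at roughly 1.5 rad, and the brass post is at top (385,192). I'll move the wrist camera above the fixture.

Request:
{"api": "jog_arm", "payload": {
  "commands": [-1, 0, 0, -0.01, -5, -1, 0, 0, -0.01, -5, -1, 0, 0, -0.01, -5, -1, -0.032, 0.025, -0.004, 0, -1, -0.032, 0.025, -0.004, 0, -1, -0.032, 0.025, -0.004, 0, -1, -0.032, 0.025, -0.004, 0, -1, -0.032, 0.025, -0.004, 0, -1, -0.032, 0.025, -0.004, 0, -1, -0.032, 0.025, -0.004, 0, -1, -0.032, 0.025, -0.004, 0, -1, -0.032, 0.025, -0.004, 0, -1, -0.032, 0.025, -0.004, 0, -1, -0.032, 0.025, -0.004, 0, -1, -0.032, 0.025, -0.004, 0, -1, -0.032, 0.025, -0.004, 0, -1, -0.032, 0.025, -0.004, 0, -1, -0.032, 0.025, -0.004, 0, -1, -0.032, 0.025, -0.004, 0]
}}

```text
t: 3.38
tool_pos: [0.5601, 0.0025, 0.313]
orientation: [2.343, 2.092, 0.001]
force: [0.9, 1.5, 0.3]
opening: 0.093
```

```bash
python3 - <<'E'
from h import *
s,Rm=st()
w=robot.read_camera("wrist"); cv2.imwrite("pics/wrist1.png",w["img"])
for n in("socket1","cam_axis","crank_handle","head1","collar1"): print(n,pin(n,w,Z[n]))
E
```

```text
t 3.38 tcp [0.5601 0.0025 0.313 ] x [0.113 0.994 0.   ] z [ 0.001  0.    -1.   ] F [0.9 1.5 0.3] op 0.093 q [-0.09  0.    1.45  0.    1.69 -1.54]
socket1 [(0.76, 361.1, 175.0, np.float64(0.59), np.float64(0.0559)), (0.59, 420.3, 176.0, np.float64(0.5998), np.float64(0.1313)), (0.47, 178.0, 150.3, np.float64(0.532), np.float64(-0.1706))]
cam_axis [(0.74, 216.9, 138.6, np.float64(0.5193), np.float64(-0.1026)), (0.2, 507.4, 52.4, np.float64(0.4644), np.float64(0.2133))]
crank_handle [(0.95, 182.0, 151.7, np.float64(0.5295), np.float64(-0.1461)), (0.36, 32.0, 175.9, np.float64(0.5359), np.float64(-0.3298))]
head1 [(0.78, 565.2, 61.0, np.float64(0.4763), np.float64(0.3279)), (0.71, 42.1, 80.8, np.float64(0.424), np.float64(-0.3373)), (0.7, 350.9, 42.4, np.float64(0.4278), np.float64(0.0595)), (0.64, 509.8, 52.5, np.float64(0.4596), np.float64(0.2559))]
collar1 [(0.78, 614.2, 40.2, np.float64(0.4565), np.float64(0.3921)), (0.67, 30.8, 27.9, np.float64(0.3597), np.float64(-0.3344)), (0.62, 358.3, 95.5, np.float64(0.4917), np.float64(0.0629))]
```

View pics/wrist1.png

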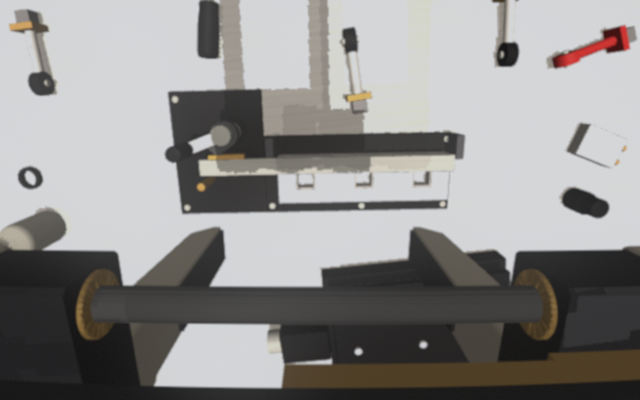

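The wrist view shows the crank handle at (180,152), the hub at (222,135), sockets at (306,181), (364,181) and (421,178), and the bar over their near edge. I'll refine the handle position.

```bash
python3 - <<'E'
from h import *
T=robot.read_camera("top");S=robot.read_camera("scene");W=robot.read_camera("wrist")
for n in("cam_axis","crank_handle"):
    o=[]
    for p in (T,S,W):
        d=[x for x in robot.pinpoint(n,p)]
        d=[x for x in d if np.linalg.norm(at(p,x["position"][1]*640,x["position"][0]*400,.085)[:2]-[.52,-.13])<.07]
        if d: o.append((p,d[0]["position"][1]*640,d[0]["position"][0]*400))
    print(n,len(o),tri(o).round(4),[tri([a,b]).round(4) for a,b in ((o[0],o[1]),(o[1],o[2]),(o[0],o[2]))] if len(o)==3 else 0)
i=W["img"][80:220,150:470]; i=cv2.resize(i,None,fx=2.5,fy=2.5,interpolation=cv2.INTER_CUBIC); cv2.imwrite("pics/w1c.png",i)
E
```

```text
cam_axis 3 [ 0.5205 -0.1064  0.0756] [array([ 0.5215, -0.1058,  0.0754]), array([ 0.522 , -0.1053,  0.0757]), array([ 0.5184, -0.1089,  0.0711])]
crank_handle 2 [ 0.5262 -0.1422  0.0909] 0
```

View pics/w1c.png

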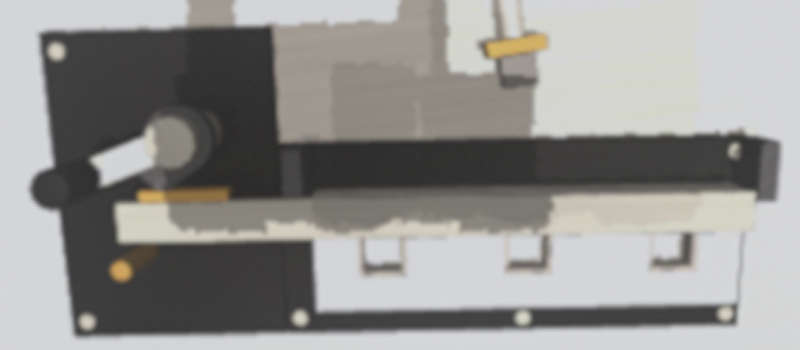

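```bash
python3 - <<'E'
from h import *
W=robot.read_camera("wrist")
print("handle top",at(W,170,156,.108).round(4))
print("hub top",[at(W,218.8,136,z).round(4) for z in (.06,.07,.08)])
print("post base",at(W,211,181,.006).round(4),"tip",[at(W,198.4,188.4,z).round(4) for z in (.03,.04,.05,.06,.07)])
c=lambda x,y:(150+x/2.5,80+y/2.5)
for e in ((363,269),(403,270),(508,268),(548,267),(653,266),(690,265)): print("sock far edge",at(W,*c(*e),.034).round(4))
E
```

```text
handle top [ 0.5294 -0.1479  0.108 ]
hub top [array([ 0.5179, -0.1061,  0.06  ]), array([ 0.5172, -0.1032,  0.07  ]), array([ 0.5166, -0.1004,  0.08  ])]
post base [ 0.5803 -0.1429  0.006 ] tip [array([ 0.5836, -0.1534,  0.03  ]), array([ 0.5816, -0.1497,  0.04  ]), array([ 0.5795, -0.146 ,  0.05  ]), array([ 0.5774, -0.1423,  0.06  ]), array([ 0.5753, -0.1386,  0.07  ])]
sock far edge [ 0.5959 -0.0272  0.034 ]
sock far edge [ 0.5987 -0.0069  0.034 ]
sock far edge [0.6037 0.0469 0.034 ]
sock far edge [0.6055 0.0675 0.034 ]
sock far edge [0.6111 0.1214 0.034 ]
sock far edge [0.6127 0.1406 0.034 ]
```

Request:
{"api": "jog_arm", "payload": {
  "commands": [-1, 0, 0, 0, 6.5, -1, 0, 0, 0, 6.5, -1, 0, 0, 0, 6.5, -1, 0, 0, 0, 6.5, -1, 0, 0, 0, 6.5, -1, 0, 0, 0, 6.5, -1, 0, 0, 0, 6.5, -1, 0, 0, 0, 6.5, -1, 0, 0, 0, 6.5, -1, 0, 0, 0, 6.5, -1, 0, 0, 0, 6.5, -1, 0, 0, 0, 6.5, -1, 0, 0, 0, 6.5, -1, 0, 0, 0, 6.5, -1, -0.003, 0.038, 0, 0, -1, -0.003, 0.038, 0, 0, -1, -0.003, 0.038, 0.02, 0, -1, -0.003, 0.038, 0.02, 0, -1, 0, 0, 0.04, 0, -1, 0, 0, 0.04, 0]
}}

```text
t: 5.85
tool_pos: [0.5288, -0.145, 0.1945]
orientation: [3.133, -0.211, 0.007]
force: [0.6, -0.1, 0.3]
opening: 0.0927
```

```bash
python3 - <<'E'
from h import *
s,Rm=st()
w=robot.read_camera("wrist"); cv2.imwrite("pics/wrist2.png",w["img"])
for n in("socket1","cam_axis","crank_handle"): print(n,pin(n,w,Z[n]))
E
```

```text
t 5.85 tcp [ 0.5288 -0.145   0.1945] x [ 0.991 -0.134  0.004] z [ 0.004 -0.002 -1.   ] F [ 0.6 -0.1  0.3] op 0.0927 q [-0.36 -0.    1.67 -0.    1.47 -0.23]
socket1 [(0.76, 360.7, 17.9, np.float64(0.5863), np.float64(-0.0141))]
cam_axis [(0.59, 294.7, 142.2, np.float64(0.5193), np.float64(-0.105))]
crank_handle [(0.85, 317.4, 191.2, np.float64(0.531), np.float64(-0.1468))]
```

View pics/wrist2.png

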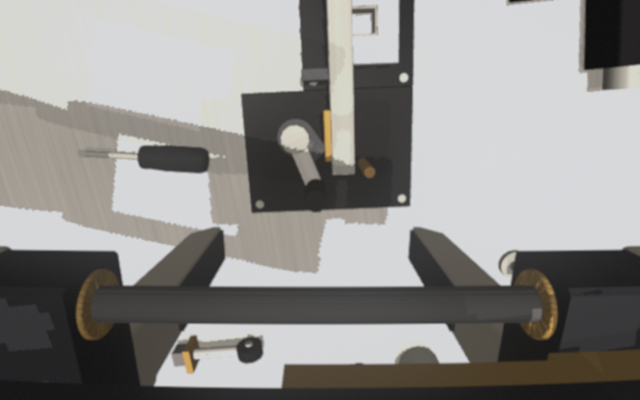

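Handle again at about (0.530,-0.147), which agrees. I'll descend and pinch it.

Request:
{"api": "jog_arm", "payload": {
  "commands": [-1, 0, 0.001, 0.03, 0, -1, 0, 0, 0.03, 0, -1, 0, 0, 0.03, 0, -1, 0, 0, 0.03, 0, 1, 0, 0, 0, 0, 1, 0, 0, 0, 0, 1, 0, 0, 0, 0, 1, 0, 0, 0, 0, 1, 0, 0, 0, 0, 1, 0, 0, 0, 0, 1, 0, 0, 0, 0, 1, 0, 0, 0, 0],
  "grip_force": 20
}}

```text
t: 7.05
tool_pos: [0.5284, -0.1434, 0.0745]
orientation: [3.135, -0.205, 0.001]
force: [0.1, 0.8, -0.4]
opening: 0.0442
```

Request:
{"api": "jog_arm", "payload": {
  "commands": [1, 0, 0.003, 0, 0, 1, 0, 0, 0, 0, 1, 0, 0, 0, 0, 1, 0, 0, 0, 0, 1, 0, 0, 0, 0, 1, 0, 0, 0, 0, 1, 0, 0, 0, 0, 1, 0, 0, 0, 0]
}}

```text
t: 7.72
tool_pos: [0.5278, -0.1464, 0.0739]
orientation: [3.135, -0.205, 0.0]
force: [1.9, -2.5, -3.2]
opening: 0.0177
```

```bash
cat > arc.py <<'E'
from h import *
import sys
ax=np.array([float(sys.argv[1]),float(sys.argv[2])]); a1=np.radians(float(sys.argv[3])); n=int(sys.argv[4])
s,Rm=st(); d=s["tool_pos"][:2]-ax; a0=np.arctan2(d[1],d[0]); r=np.linalg.norm(d); print("r",r,"a0",np.degrees(a0))
prev=s["tool_pos"][:2].copy(); acc=np.zeros(2)
for k in range(1,n+1):
    a=a0+(a1-a0)*k/n; rr=r+(0.045-r)*k/n; X=ax+rr*np.array([np.cos(a),np.sin(a)])
    t=Rm[:2,:2].T@(X-s["tool_pos"][:2])-acc; q=np.round(t,4); acc+=q; print(q)
E
python3 arc.py 0.5165 -0.104 -136 10
```

```text
t 7.72 tcp [ 0.5278 -0.1464  0.0739] x [ 0.991 -0.13   0.   ] z [ 0. -0. -1.] F [ 1.9 -2.5 -3.2] op 0.0177 q [-0.36  0.11  1.79 -0.    1.25 -0.23]
r 0.043904463655249956 a0 -75.12794161978294
[-0.0044  0.0016]
[-0.0045  0.0012]
[-0.0046  0.0007]
[-0.0047  0.0002]
[-0.0047 -0.0003]
[-0.0047 -0.0008]
[-0.0046 -0.0013]
[-0.0044 -0.0018]
[-0.0042 -0.0022]
[-0.0039 -0.0027]
```

Request:
{"api": "jog_arm", "payload": {
  "commands": [1, -0.0044, 0.0016, 0, 0, 1, -0.0045, 0.0012, 0, 0, 1, -0.0046, 0.0007, 0, 0, 1, -0.0047, 0.0002, 0, 0, 1, -0.0047, -0.0003, 0, 0, 1, -0.0047, -0.0008, 0, 0, 1, -0.0046, -0.0013, 0, 0, 1, -0.0044, -0.0018, 0, 0, 1, -0.0042, -0.0022, 0, 0, 1, -0.004, -0.0027, 0, 0, 1, 0, 0, 0, 0, 1, 0, 0, 0, 0]
}}

```text
t: 8.72
tool_pos: [0.4842, -0.1358, 0.0744]
orientation: [3.133, -0.205, 0.002]
force: [1.5, -5.1, -1.0]
opening: 0.0178
```

```bash
python3 - <<'E'
from h import *
s,Rm=st()
w=robot.read_camera("wrist"); cv2.imwrite("pics/wrist3.png",w["img"])
E
```

```text
t 8.72 tcp [ 0.4842 -0.1358  0.0744] x [ 0.991 -0.13   0.001] z [ 0.001 -0.001 -1.   ] F [ 1.5 -5.1 -1. ] op 0.0178 q [-0.37 -0.01  1.91 -0.    1.24 -0.24]
```

View pics/wrist3.png

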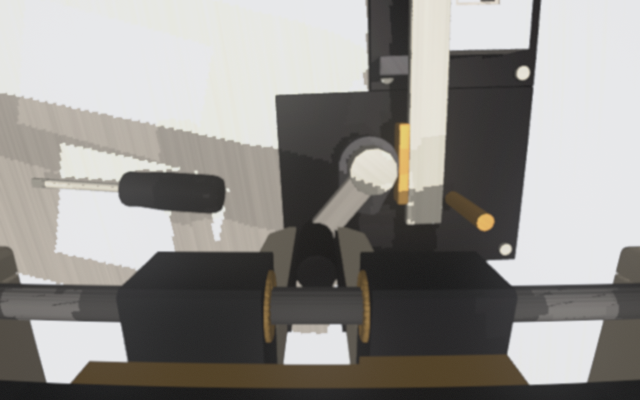

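The crank arm now points back toward the robot, near the 0.4 rad position, and the bar is drawn back. I'll release, rise, turn back and look at the sockets and the middle probe.

Request:
{"api": "jog_arm", "payload": {
  "commands": [-1, 0, 0, 0, 0, -1, 0, 0, 0, 0, -1, 0, 0, 0, 0, -1, 0, 0, 0, 0, -1, 0, 0, -0.03, 0, -1, 0, 0, -0.04, -6.5, -1, 0, 0, -0.04, -6.5, -1, 0, 0, -0.04, -6.5, -1, 0, 0, -0.03, -6.5, -1, 0, 0, 0, -6.5, -1, 0, 0, 0, -6.5, -1, 0, 0, 0, -6.5, -1, 0, 0, 0, -6.5, -1, 0, 0, 0, -6.5, -1, 0, 0, 0, -6.5, -1, 0, 0, 0, -6.5, -1, 0, 0, 0, -6.5, -1, 0, 0, 0, -6.5, -1, 0, 0, 0, -6.5]
}}

```text
t: 10.35
tool_pos: [0.4838, -0.1348, 0.2538]
orientation: [-2.337, -2.099, 0.0]
force: [0.5, -0.3, 0.2]
opening: 0.0932
```

Request:
{"api": "jog_arm", "payload": {
  "commands": [-1, 0.035, 0, 0, 0, -1, 0.035, 0, 0, 0, -1, 0.035, 0, 0, 0, -1, 0.035, 0, 0, 0, -1, 0.035, 0, 0, 0, -1, 0.015, 0, 0, 0, -1, 0, 0, 0, 0, -1, 0, 0, 0, 0]
}}

```text
t: 11.02
tool_pos: [0.5052, 0.0544, 0.2537]
orientation: [-2.341, -2.095, 0.001]
force: [0.2, -0.4, 0.6]
opening: 0.093
```

```bash
python3 - <<'E'
from h import *
s,Rm=st()
w=robot.read_camera("wrist"); cv2.imwrite("pics/wrist4.png",w["img"])
for n in("socket1","cam_axis","crank_handle","head1","collar1"): print(n,pin(n,w,Z[n]))
E
```

```text
t 11.02 tcp [0.5052 0.0544 0.2537] x [ 0.11   0.994 -0.   ] z [-0.001 -0.    -1.   ] F [ 0.2 -0.4  0.6] op 0.093 q [ 0.01 -0.13  1.69 -0.    1.59 -1.45]
socket1 [(0.9, 392.9, 239.8, np.float64(0.6022), np.float64(0.1324)), (0.74, 329.4, 238.1, np.float64(0.5918), np.float64(0.0592)), (0.6, 266.3, 240.8, np.float64(0.5871), np.float64(-0.014))]
cam_axis [(0.58, 157.8, 201.7, np.float64(0.5136), np.float64(-0.1022)), (0.38, 581.3, 199.9, np.float64(0.558), np.float64(0.3112))]
crank_handle []
head1 [(0.78, 552.5, 110.4, np.float64(0.4749), np.float64(0.3262)), (0.74, 488.5, 100.3, np.float64(0.4565), np.float64(0.2521)), (0.56, 312.6, 90.3, np.float64(0.4254), np.float64(0.0584)), (0.26, 391.1, 239.3, np.float64(0.6095), np.float64(0.1337))]
collar1 [(0.98, 611.5, 87.5, np.float64(0.4558), np.float64(0.395)), (0.73, 489.0, 40.1, np.float64(0.3931), np.float64(0.253)), (0.6, 318.1, 149.4, np.float64(0.4906), np.float64(0.0573))]
```

View pics/wrist4.png

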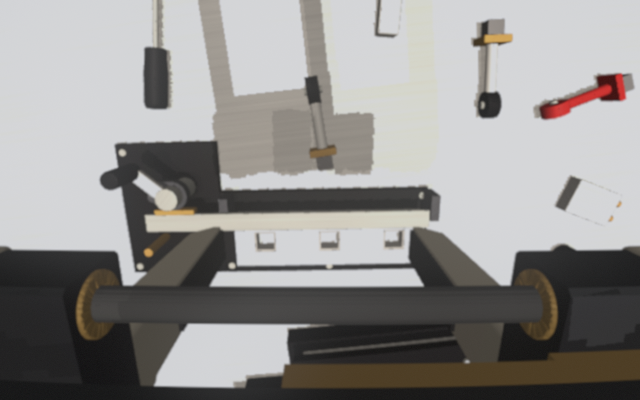

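```bash
python3 - <<'E'
import cv2
i=cv2.imread("pics/wrist4.png")
cv2.imwrite("pics/w4a.png",cv2.resize(i[200:280,230:430],None,fx=4,fy=4,interpolation=cv2.INTER_CUBIC))
cv2.imwrite("pics/w4b.png",cv2.resize(i[65:180,270:370],None,fx=5,fy=5,interpolation=cv2.INTER_CUBIC))
E
```

```text
(no output)
```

View pics/w4a.png

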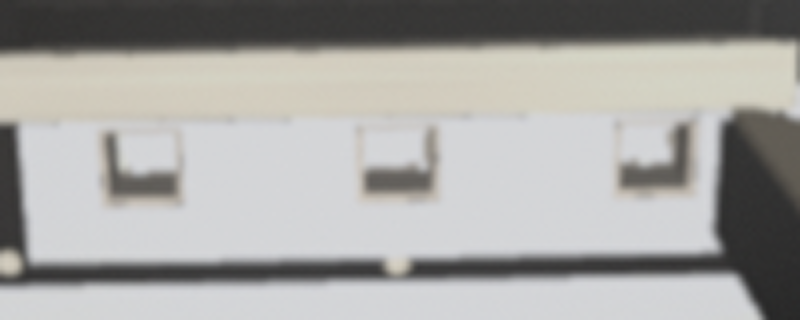

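View pics/w4b.png

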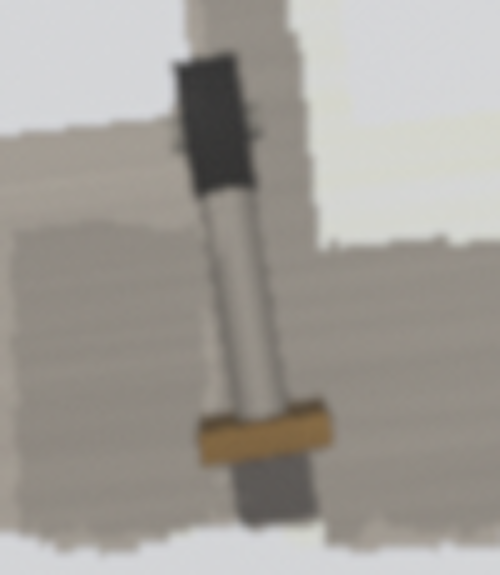

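```bash
python3 - <<'E'
from h import *
w=robot.read_camera("wrist")
for p in ((265.75,242),(329.5,240.5),(393.75,239.25)): print(at(w,*p,.034).round(4))
a,b=at(w,305.8,93,.015),at(w,321.6,89.4,.015); print(a.round(4),b.round(4),((a+b)/2).round(4),np.degrees(np.arctan2(*(b-a)[1::-1])),np.linalg.norm(b-a))
c=at(w,323,152,.018); print("collar",c.round(4),np.linalg.norm(c-(a+b)/2), np.degrees(np.arctan2(*(c-(a+b)/2)[1::-1])))
E
```

```text
[ 0.5886 -0.0169  0.034 ]
[0.5952 0.057  0.034 ]
[0.6024 0.1314 0.034 ]
[0.4277 0.0493 0.015 ] [0.4259 0.067  0.015 ] [0.4268 0.0581 0.015 ] 95.84477253518594 0.017755739470503837
collar [0.4942 0.0609 0.018 ] 0.06751673083147641 2.3255973791974998
```

Sockets are consistent across both views: (0.588,-0.016), (0.595,0.057) and (0.602,0.132), tilted by about 5.8°. The middle probe's head is at (0.427,0.058), with its buttons along about 93°. I'll pick that probe first.

Request:
{"api": "jog_arm", "payload": {
  "commands": [-1, 0, 0, 0, -4.5, -1, 0, 0, 0, -4.5, -1, 0.0037, -0.039, 0, 0, -1, 0.0036, -0.039, 0, 0, -1, 0, 0, 0.04, 0, -1, 0, 0, 0.04, 0, -1, 0, 0, 0.04, 0, -1, 0, 0, 0.04, 0, -1, 0, 0, 0.03, 0, -1, 0, 0, 0.03, 0, -1, 0, 0, 0.02, 0, -1, 0, 0, 0, 0, -1, 0, 0, 0, 0]
}}

```text
t: 12.45
tool_pos: [0.426, 0.0573, 0.0133]
orientation: [-2.171, -2.268, 0.003]
force: [0.2, -0.6, 1.0]
opening: 0.0929
```

```bash
python3 - <<'E'
from h import *
s,Rm=st()
w=robot.read_camera("wrist"); cv2.imwrite("pics/wrist5.png",w["img"])
print(proj(w,[.4268,.0581,.015]))
E
```

```text
t 12.45 tcp [0.426  0.0573 0.0133] x [-0.043  0.999  0.   ] z [-0.003 -0.    -1.   ] F [ 0.2 -0.6  1. ] op 0.0929 q [ 0.01 -0.12  2.14 -0.    1.13 -1.6 ]
[319.83629863 245.80552008]
```

View pics/wrist5.png

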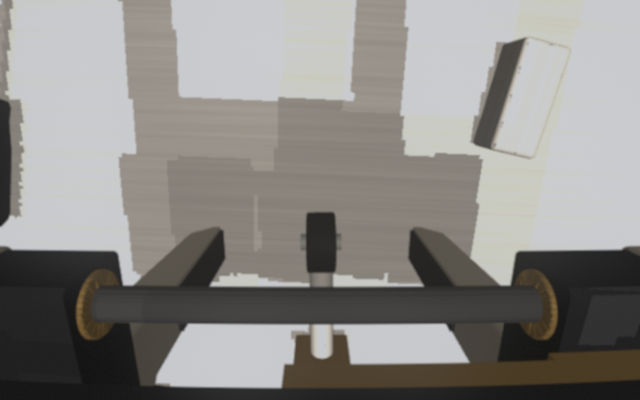

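Head sits between the fingers, with buttons at (305,241) and (337,241), parallel to the jaw axis. I'll descend and pinch.

Request:
{"api": "jog_arm", "payload": {
  "commands": [-1, 0, -0.001, 0.005, 0, -1, 0, 0, 0.005, 0, 1, 0, 0, 0, 0, 1, 0, 0, 0, 0, 1, 0, 0, 0, 0, 1, 0, 0, 0, 0, 1, 0, 0, 0, 0, 1, 0, 0, 0, 0, 1, 0, 0, 0, 0, 1, 0, 0, 0, 0, 1, 0, 0, 0, 0, 1, 0, 0, 0, 0, 1, 0, 0, 0, 0, 1, 0, 0, 0, 0, 1, 0, 0, 0, 0, 1, 0, 0, 0, 0, 1, 0, 0, 0, 0],
  "grip_force": 25
}}

```text
t: 13.92
tool_pos: [0.4261, 0.0576, 0.0039]
orientation: [-2.172, -2.27, 0.0]
force: [-0.2, 0.8, -0.3]
opening: 0.0195
```

```bash
python3 - <<'E'
from h import *
st()
E
```

```text
t 13.92 tcp [0.4261 0.0576 0.0039] x [-0.044  0.999  0.   ] z [-0.  0. -1.] F [-0.2  0.8 -0.3] op 0.0195 q [ 0.02 -0.11  2.14  0.    1.1  -1.6 ]
```

Request:
{"api": "jog_arm", "payload": {
  "commands": [1, 0, 0, -0.015, 0, 1, 0, 0, -0.03, 0, 1, 0, 0, -0.03, 0, 1, 0, 0, -0.03, 0, 1, 0, 0, -0.03, 0, 1, 0, 0, -0.025, 0, 1, 0, 0, -0.012, 0, 1, 0, 0, 0, 0, 1, 0, 0, 0, 0]
}}

```text
t: 14.67
tool_pos: [0.4262, 0.0576, 0.1753]
orientation: [2.172, 2.27, 0.0]
force: [0.3, 0.7, -1.1]
opening: 0.0192
```

Request:
{"api": "jog_arm", "payload": {
  "commands": [1, 0, 0, 0, 0, 1, 0, 0, 0, 0, 1, 0, 0, 0, 0, 1, 0, 0, 0, 0, 1, 0, 0, 0, 0, 1, 0, 0, 0, 0, 1, 0, 0, 0, 0, 1, 0, 0, 0, 0, 1, 0, 0, 0, 0, 1, 0, 0, 0, 0, 1, 0, 0, 0, 0, 1, 0, 0, 0, 0, 1, 0, 0, 0, 0, 1, 0, 0, 0, 0, 1, 0, 0, 0, 0, 1, 0, 0, 0, 0],
  "grip_force": 3
}}

```text
t: 16.0
tool_pos: [0.4261, 0.0576, 0.1759]
orientation: [2.172, 2.27, 0.0]
force: [-0.1, 0.3, -0.3]
opening: 0.0197
```

```bash
python3 - <<'E'
from h import *
st()
for c in("wrist","scene"):
    w=robot.read_camera(c); cv2.imwrite(f"pics/{c}6.png",w["img"]); print(proj(w,[.426,.0576,.18]))
i=cv2.imread("pics/scene6.png"); cv2.imwrite("pics/scene6c.png",cv2.resize(i[100:260,220:380],None,fx=3.7,fy=3.7,interpolation=cv2.INTER_CUBIC))
E
```

```text
t 16.0 tcp [0.4261 0.0576 0.1759] x [-0.044  0.999 -0.   ] z [ 0. -0. -1.] F [-0.1  0.3 -0.3] op 0.0197 q [ 0.01 -0.33  1.99 -0.    1.47 -1.6 ]
[318.27000784 245.98738969]
[282.21203468 160.68673491]
```

View pics/wrist6.png

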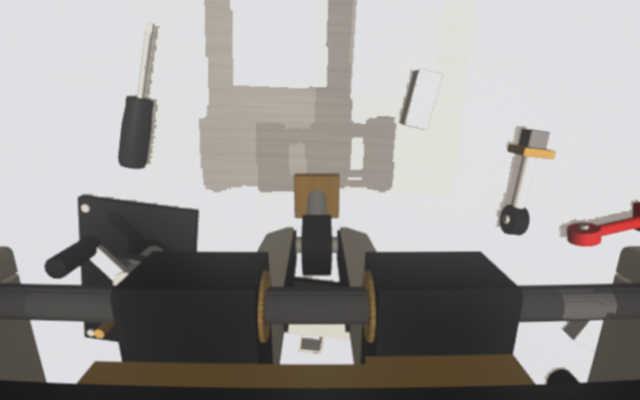

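View pics/scene6c.png

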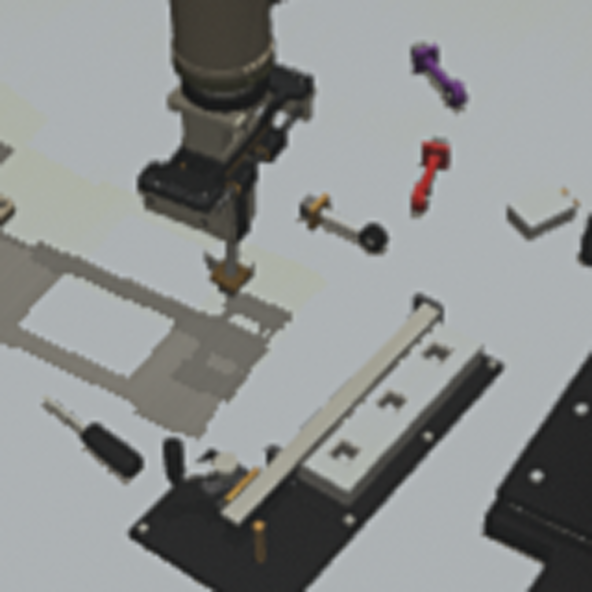

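```bash
python3 - <<'E'
from h import *
s,Rm=st(); w=robot.read_camera("wrist")
def show(hz,tilt):
    H=s["tool_pos"]-Rm[:,2]*hz
    x=Rm[:,0]; u=np.array([0,0,1.])*np.cos(tilt)+Rm[:,1]*np.sin(tilt); n=np.cross(u,x)
    out=[proj(w,H-u*64+0) if 0 else proj(w,H-u*.064+a*.015*x+b*.015*n).round(0) for a in(-1,1) for b in(-1,1)]
    return [proj(w,H+k*.01*x).round(0).tolist() for k in(-1,1)],[o.tolist() for o in out]
for hz in (.011,.019):
  for t in (-.1,-.05,0,.05,.1): print(hz,t,show(hz,t))
i=w["img"][160:290,250:390]; cv2.imwrite("pics/w6c.png",cv2.resize(i,None,fx=5,fy=5,interpolation=cv2.INTER_CUBIC)[:600])
E
```

```text
t 16.1 tcp [0.4261 0.0576 0.1759] x [-0.044  0.999 -0.   ] z [ 0. -0. -1.] F [ 0.4  0.3 -1.4] op 0.0197 q [ 0.01 -0.33  1.99 -0.    1.47 -1.6 ]
0.011 -0.1 ([[297.0, 252.0], [340.0, 252.0]], [[295.0, 243.0], [294.0, 198.0], [341.0, 243.0], [341.0, 198.0]])
0.011 -0.05 ([[297.0, 252.0], [340.0, 252.0]], [[295.0, 238.0], [294.0, 193.0], [341.0, 238.0], [341.0, 193.0]])
0.011 0 ([[297.0, 252.0], [340.0, 252.0]], [[295.0, 233.0], [294.0, 188.0], [341.0, 233.0], [341.0, 188.0]])
0.011 0.05 ([[297.0, 252.0], [340.0, 252.0]], [[295.0, 228.0], [294.0, 184.0], [341.0, 228.0], [342.0, 184.0]])
0.011 0.1 ([[297.0, 252.0], [340.0, 252.0]], [[295.0, 223.0], [294.0, 179.0], [341.0, 223.0], [342.0, 179.0]])
0.019 -0.1 ([[296.0, 260.0], [341.0, 259.0]], [[294.0, 248.0], [293.0, 201.0], [341.0, 248.0], [342.0, 201.0]])
0.019 -0.05 ([[296.0, 260.0], [341.0, 259.0]], [[294.0, 243.0], [293.0, 196.0], [341.0, 243.0], [342.0, 196.0]])
0.019 0 ([[296.0, 260.0], [341.0, 259.0]], [[294.0, 237.0], [293.0, 191.0], [341.0, 237.0], [342.0, 191.0]])
0.019 0.05 ([[296.0, 260.0], [341.0, 259.0]], [[294.0, 232.0], [293.0, 187.0], [342.0, 232.0], [343.0, 187.0]])
0.019 0.1 ([[296.0, 260.0], [341.0, 259.0]], [[294.0, 227.0], [293.0, 182.0], [342.0, 227.0], [343.0, 182.0]])
```

View pics/w6c.png

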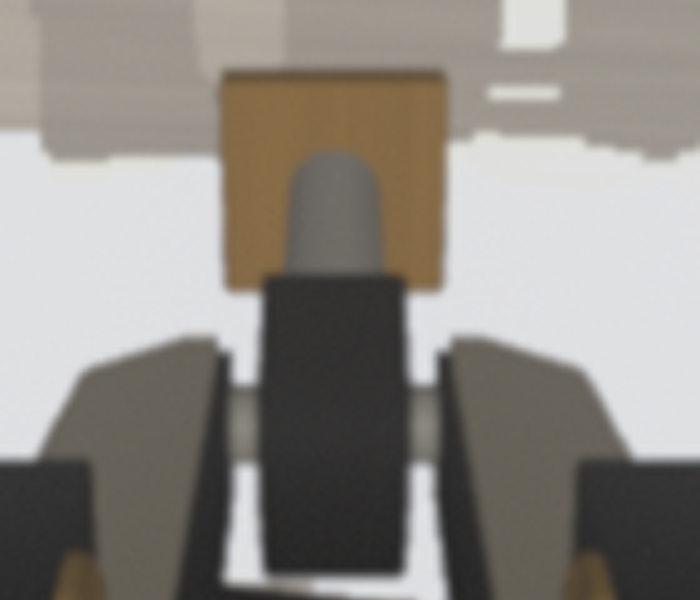

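The hanging probe is nearly plumb: buttons at row 245, collar centre at (317,196). Against the projection that implies a tilt of about 0.07 rad. I'll square it by setting the flat plug end lightly on the table in the slack grip, then tighten.

Request:
{"api": "jog_arm", "payload": {
  "commands": [1, 0, 0, 0.02, 0, 1, 0, 0, 0.03, 0, 1, 0, 0, 0.025, 0, 1, 0, 0, 0.01, 0, 1, 0, 0, 0.005, 0, 1, 0, 0, 0.004, 0, 1, 0, 0, 0.003, 0, 1, 0, 0, 0.003, 0, 1, 0, 0, 0.002, 0, 1, 0, 0, 0, 0, 1, 0, 0, 0, 0],
  "grip_force": 3
}}

```text
t: 17.07
tool_pos: [0.4267, 0.0576, 0.0746]
orientation: [2.171, 2.269, 0.001]
force: [-0.8, 0.7, 4.8]
opening: 0.0193
```

```bash
python3 - <<'E'
from h import *
s,Rm=st(); w=robot.read_camera("wrist")
i=w["img"][160:290,250:390]; cv2.imwrite("pics/w7c.png",cv2.resize(i,None,fx=5,fy=5,interpolation=cv2.INTER_CUBIC)[:600])
E
```

```text
t 17.07 tcp [0.4267 0.0576 0.0746] x [-0.044  0.999 -0.   ] z [ 0.001  0.    -1.   ] F [-0.8  0.7  4.8] op 0.0193 q [ 0.02 -0.22  2.1   0.    1.26 -1.6 ]
```

View pics/w7c.png

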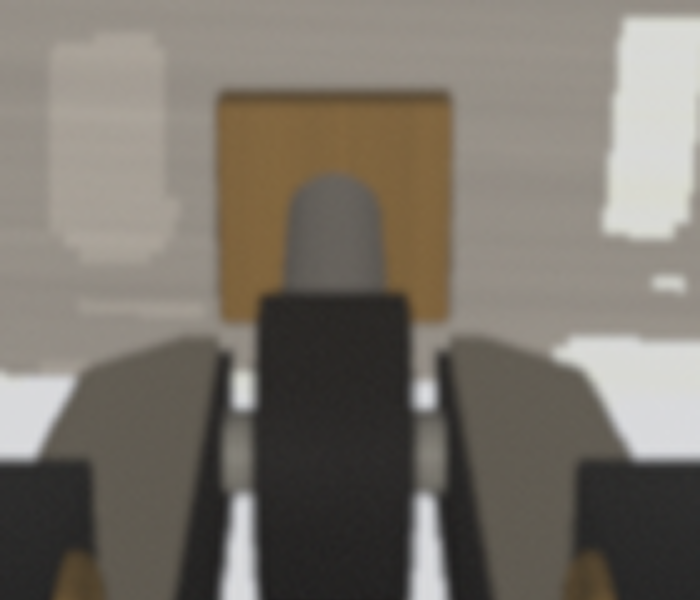

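```bash
python3 - <<'E'
from h import *
s,Rm=st(); w=robot.read_camera("wrist"); cv2.imwrite("pics/w7.png",w["img"])
def P(dy,hz,t):
    H=s["tool_pos"]-Rm[:,2]*hz+Rm[:,1]*dy; u=np.array([0,0,1.])*np.cos(t)+Rm[:,1]*np.sin(t); n=np.cross(u,Rm[:,0]); 
    ang=np.linspace(0,6.28,200); rows=[proj(w,H+.015*(np.cos(a)*Rm[:,1]+np.sin(a)*np.array([0,0,1])))[1] for a in ang]
    c=[proj(w,H-u*.064+k*.015*n)[1] for k in(-1,1)]
    return np.round([proj(w,H)[1],min(rows),max(rows),min(c),max(c)],1)
for dy in (0,-.002,-.004):
  for hz in (.0134,):
    for t in (0,.05): print(dy,hz,t,P(dy,hz,t))
i=w["img"][165:310,250:390]; cv2.imwrite("pics/w7d.png",cv2.resize(i,None,fx=4,fy=4,interpolation=cv2.INTER_CUBIC))
E
```

```text
t 17.12 tcp [0.4266 0.0576 0.0745] x [-0.044  0.999 -0.   ] z [ 0.001  0.    -1.   ] F [-0.6 -0.5  4.2] op 0.0201 q [ 0.02 -0.22  2.1  -0.    1.26 -1.6 ]
0 0.0134 0 [254.2 221.7 287.6 189.1 234.1]
0 0.0134 0.05 [254.2 221.7 287.6 184.5 229. ]
-0.002 0.0134 0 [250.2 217.6 283.7 186.  231.2]
-0.002 0.0134 0.05 [250.2 217.6 283.7 181.3 226.1]
-0.004 0.0134 0 [246.2 213.5 279.7 182.9 228.3]
-0.004 0.0134 0.05 [246.2 213.5 279.7 178.2 223.2]
```

View pics/w7d.png

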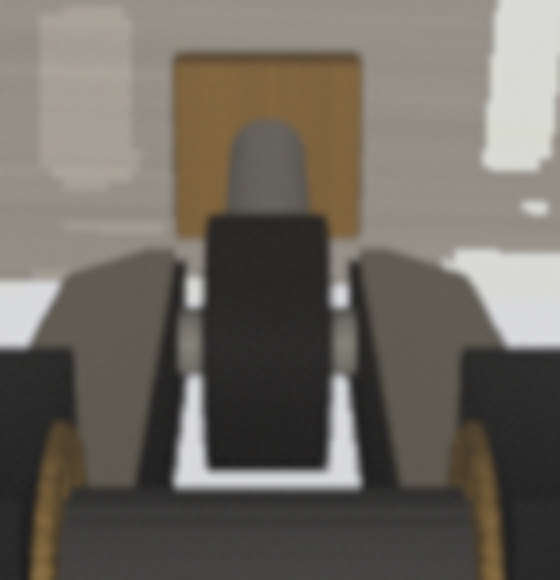

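The projection check confirms a tilt of about 0.06 rad, plug toward the robot: collar rows 179.5–224, where plumb would be 186–231. I'll shift the head back over the plug while it stands on the table.

Request:
{"api": "jog_arm", "payload": {
  "commands": [1, 0, -0.002, 0, 0, 1, 0, -0.002, 0, 0, 1, 0, -0.002, 0, 0, 1, 0, 0, 0, 0, 1, 0, 0, 0, 0, 1, 0, 0, 0, 0]
}}

```text
t: 17.67
tool_pos: [0.4201, 0.0573, 0.0738]
orientation: [-2.172, -2.27, 0.0]
force: [0.7, -0.1, 3.1]
opening: 0.0201
```

```bash
cat > tilt.py <<'E'
from h import *
import sys
s,Rm=st(); w=robot.read_camera("wrist"); nm=sys.argv[1]
def P(dy,hz,t):
    H=s["tool_pos"]-Rm[:,2]*hz+Rm[:,1]*dy; u=np.array([0,0,1.])*np.cos(t)+Rm[:,1]*np.sin(t); n=np.cross(u,Rm[:,0]); 
    c=[proj(w,H-u*.064+k*.015*n)[1] for k in(-1,1)]
    return np.round([proj(w,H)[1],min(c),max(c)],1)
hz=float(sys.argv[2])
for dy in (0,-.002,-.004):
    for t in (0,.05): print(dy,t,P(dy,hz,t))
i=w["img"][165:310,250:390]; i=cv2.resize(i,None,fx=4,fy=4,interpolation=cv2.INTER_CUBIC)
cv2.imwrite(f"pics/{nm}.png",i)
c=i[:, :].astype(int)
# brass column profile
g=w["img"][:,300:306].astype(int).mean(1); print("brass rows",[r for r in range(165,245) if g[r,2]-g[r,0]>35][0::200],[r for r in range(165,245) if g[r,2]-g[r,0]>35][-1:])
E
python3 tilt.py w8 .0134
```

```text
t 17.67 tcp [0.4201 0.0573 0.0738] x [-0.044  0.999 -0.   ] z [-0. -0. -1.] F [ 0.7 -0.1  3.1] op 0.0201 q [ 0.01 -0.24  2.12 -0.    1.27 -1.6 ]
0 0 [254.3 189.3 234.2]
0 0.05 [254.3 184.6 229.2]
-0.002 0 [250.3 186.1 231.3]
-0.002 0.05 [250.3 181.5 226.3]
-0.004 0 [246.3 183.  228.4]
-0.004 0.05 [246.3 178.3 223.4]
brass rows [187] [219]
```

View pics/w8.png

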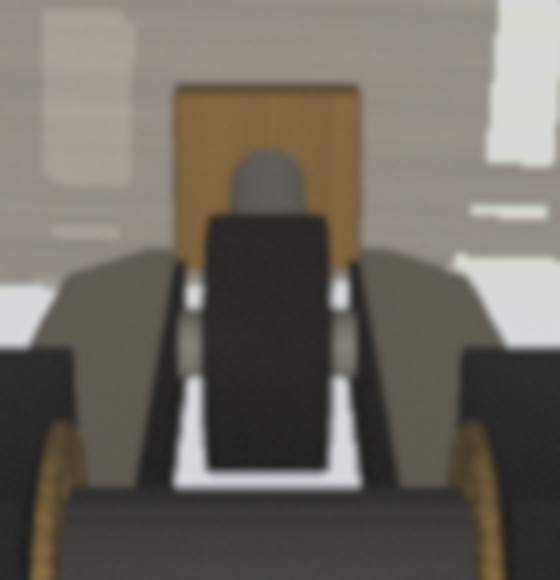

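Now upright: collar rows 187–232 match the plumb prediction with the head 2 mm off the TCP. I'll tighten, lift and carry it to the middle socket.

Request:
{"api": "jog_arm", "payload": {
  "commands": [1, 0, 0, 0, 0, 1, 0, 0, 0, 0, 1, 0, 0, 0, 0, 1, 0, 0, -0.02, 0, 1, 0, 0, -0.03, 4, 1, 0, 0, -0.03, 4.1, 1, 0, 0, -0.01, 0, 1, 0.003, 0.0293, 0, 0, 1, 0.003, 0.0293, 0, 0, 1, 0.003, 0.0293, 0, 0, 1, 0.003, 0.0293, 0, 0, 1, 0.003, 0.0293, 0, 0, 1, 0.003, 0.0293, 0, 0, 1, 0, 0, 0, 0, 1, 0, 0, 0, 0, 1, 0, 0, 0, 0],
  "grip_force": 25
}}

```text
t: 19.05
tool_pos: [0.5957, 0.0582, 0.1623]
orientation: [-2.324, -2.111, 0.003]
force: [-0.6, 0.6, -1.3]
opening: 0.0195
```

```bash
python3 tilt.py w9 .0134; python3 - <<'E'
from h import *
w=robot.read_camera("wrist"); cv2.imwrite("pics/w9f.png",w["img"])
E
```

```text
t 19.05 tcp [0.5957 0.0582 0.1623] x [ 0.096  0.995 -0.   ] z [-0.003 -0.    -1.   ] F [-0.6  0.6 -1.3] op 0.0195 q [ 0.01  0.16  1.56  0.    1.43 -1.46]
0 0 [253.9 189.3 234.3]
0 0.05 [253.9 184.6 229.2]
-0.002 0 [249.9 186.1 231.4]
-0.002 0.05 [249.9 181.5 226.3]
-0.004 0 [245.9 183.  228.5]
-0.004 0.05 [245.9 178.3 223.4]
brass rows [187] [219]
```

View pics/w9f.png

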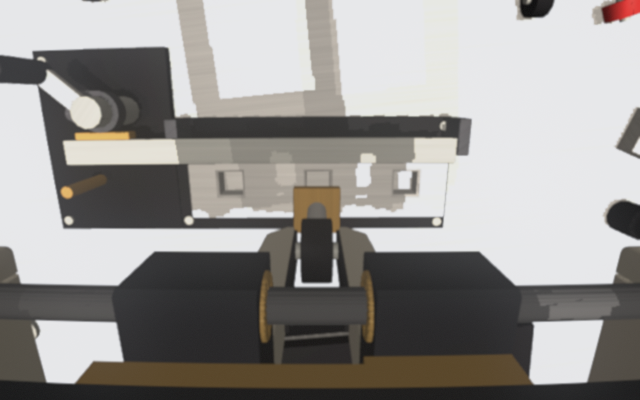

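```bash
python3 - <<'E'
from h import *
i=cv2.imread("pics/w9f.png"); cv2.imwrite("pics/w9c.png",cv2.resize(i[145:225,200:440],None,fx=3.3,fy=5,interpolation=cv2.INTER_CUBIC))
E
```

```text
(no output)
```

View pics/w9c.png

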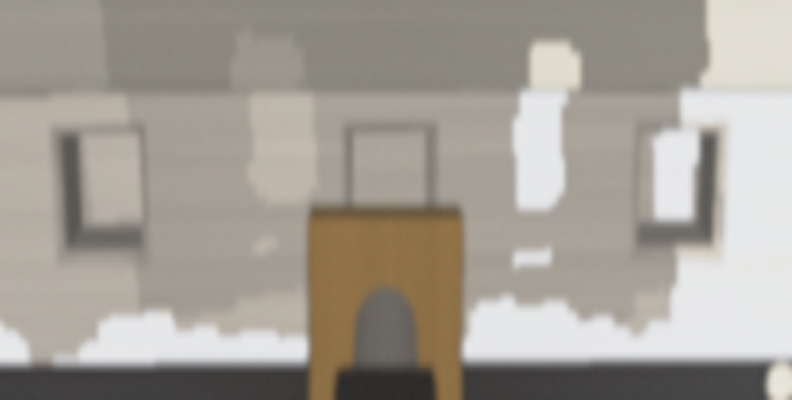

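```bash
python3 - <<'E'
from h import *
s,Rm=st(); w=robot.read_camera("wrist")
a,b=at(w,230.3,182.8,.034),at(w,406,182.4,.034); m=(a+b)/2; print(a.round(4),b.round(4),m.round(4),np.linalg.norm(a-b), np.arctan2(b[0]-a[0],b[1]-a[1]))
print("edge rows 123,250 ->",[at(w,318,145+y/5,.034).round(4) for y in (123,252)])
z=s["tool_pos"][2]+.0134-.064
cl,cr=at(w,200+309/3.3,187,z),at(w,200+462/3.3,187,z); print("collar far edge mid",((cl+cr)/2).round(4), np.linalg.norm(cl-cr))
c=(cl+cr)/2+Rm[:,1]*.015; print("collar ctr",c.round(4)); d=m-c; print("need tool shift",(Rm.T@d).round(4))
E
```

```text
t 19.15 tcp [0.5959 0.0582 0.1636] x [ 0.096  0.995 -0.   ] z [-0.001 -0.    -1.   ] F [ 0.5 -0.1 -0.8] op 0.0197 q [ 0.01  0.16  1.56  0.    1.43 -1.46]
[ 0.5878 -0.0155  0.034 ] [0.6019 0.1337 0.034 ] [0.5948 0.0591 0.034 ] 0.1498370938798994 0.09456047322753201
edge rows 123,250 -> [array([0.5837, 0.0601, 0.034 ]), array([0.6061, 0.0579, 0.034 ])]
collar far edge mid [0.5795 0.0594 0.113 ] 0.028949031408893218
collar ctr [0.5945 0.0579 0.113 ]
need tool shift [0.0013 0.0003 0.079 ]
```

Socket spacing checks at 149.8 mm; the collar is within 1.3 mm of the socket's axis. I'll correct and insert.

Request:
{"api": "jog_arm", "payload": {
  "commands": [1, 0.0013, 0.0002, 0.01, 0, 1, 0, 0, 0.02, 0, 1, 0, 0, 0.015, 0, 1, 0, 0, 0.005, 0, 1, 0, 0, 0.003, 0, 1, 0, 0, 0.003, 0, 1, 0, 0, 0.003, 0, 1, 0, 0, 0.002, 0, 1, 0, 0, 0, 0],
  "grip_force": 15
}}

```text
t: 19.95
tool_pos: [0.6002, 0.0595, 0.1072]
orientation: [2.323, 2.108, 0.008]
force: [-1.1, 0.1, 12.1]
opening: 0.0197
```

```bash
python3 tilt.py w10 .0134
```

```text
t 19.95 tcp [0.6002 0.0595 0.1072] x [0.097 0.995 0.001] z [ 0.007  0.    -1.   ] F [-1.1  0.1 12.1] op 0.0197 q [ 0.01  0.21  1.61 -0.    1.32 -1.46]
0 0 [254.1 188.4 233.4]
0 0.05 [254.1 183.7 228.3]
-0.002 0 [250.1 185.3 230.4]
-0.002 0.05 [250.1 180.6 225.4]
-0.004 0 [246.  182.2 227.5]
-0.004 0.05 [246.  177.4 222.5]
brass rows [183] [219]
```

View pics/w10.png

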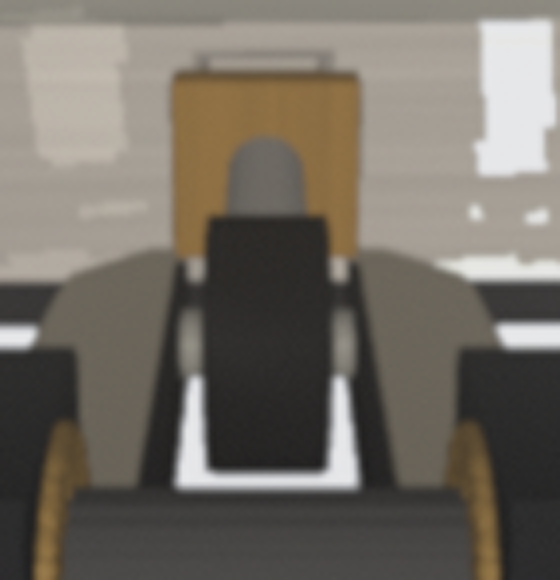

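It stands on the rim: 12 N, and the arm was deflected 4 mm in +x. I'll back off and re-check.

Request:
{"api": "jog_arm", "payload": {
  "commands": [1, 0, 0, -0.012, 0, 1, 0, 0, 0, 0, 1, 0, 0, 0, 0, 1, 0, 0, 0, 0]
}}

```text
t: 20.33
tool_pos: [0.5973, 0.0594, 0.1151]
orientation: [2.327, 2.111, 0.0]
force: [-1.1, 0.5, -1.8]
opening: 0.0198
```

```bash
python3 tilt.py w11 .0134
```

```text
t 20.33 tcp [0.5973 0.0594 0.1151] x [0.097 0.995 0.   ] z [ 0. -0. -1.] F [-1.1  0.5 -1.8] op 0.0198 q [ 0.01  0.2   1.6  -0.    1.34 -1.46]
0 0 [254. 189. 234.]
0 0.05 [254.  184.3 228.9]
-0.002 0 [250.  185.9 231.1]
-0.002 0.05 [250.  181.2 226. ]
-0.004 0 [246.  182.8 228.2]
-0.004 0.05 [246.  178.  223.1]
brass rows [187] [219]
```

View pics/w11.png

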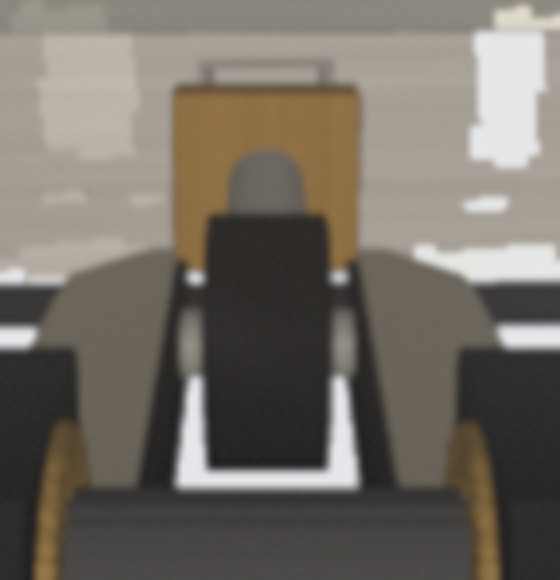

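```bash
python3 - <<'E'
from h import *
s,Rm=st(); w=robot.read_camera("wrist")
print(at(w,316.5,180.2,.034), at(w,316.5,183.5,.034),"collar far",at(w,316.5,186.7,.0645), "tool y",Rm[:,1])
g=w["img"][174:192,308:326].mean(1).round(0); print(np.c_[np.arange(174,192),g])
E
```

```text
t 20.38 tcp [0.5969 0.0594 0.1146] x [ 0.097  0.995 -0.   ] z [-0. -0. -1.] F [-0.2 -0.2 -0.9] op 0.0197 q [ 0.01  0.2   1.6  -0.    1.34 -1.46]
[0.58294223 0.06015849 0.034     ] [0.58532763 0.05992524 0.034     ] collar far [0.58031287 0.06039606 0.0645    ] tool y [ 9.95266356e-01 -9.71835774e-02 -4.82066129e-04]
[[174. 138. 146. 152.]
 [175. 149. 158. 165.]
 [176. 152. 162. 169.]
 [177. 152. 161. 168.]
 [178. 151. 160. 167.]
 [179. 146. 155. 162.]
 [180. 136. 144. 151.]
 [181. 127. 135. 141.]
 [182. 134. 142. 148.]
 [183. 146. 155. 162.]
 [184. 145. 154. 161.]
 [185. 121. 132. 141.]
 [186.  83.  99. 113.]
 [187.  60.  90. 111.]
 [188.  63. 101. 127.]
 [189.  67. 109. 138.]
 [190.  69. 112. 142.]
 [191.  69. 112. 143.]]
```

Request:
{"api": "jog_arm", "payload": {
  "commands": [1, 0, -0.0012, 0, 0, 1, 0, 0, 0.002, 0, 1, 0, 0, 0.002, 0, 1, 0, 0, 0.002, 0, 1, 0, 0, 0.002, 0, 1, 0, 0, 0.002, 0, 1, 0, 0, 0, 0]
}}

```text
t: 21.02
tool_pos: [0.5956, 0.0595, 0.1042]
orientation: [-2.326, -2.11, 0.001]
force: [0.2, 0.7, -0.5]
opening: 0.0196
```

```bash
python3 tilt.py w12 .0134
```

```text
t 21.02 tcp [0.5956 0.0595 0.1042] x [ 0.097  0.995 -0.   ] z [-0.001 -0.    -1.   ] F [ 0.2  0.7 -0.5] op 0.0196 q [ 0.01  0.21  1.61 -0.    1.32 -1.46]
0 0 [254.  189.1 234.1]
0 0.05 [254.  184.5 229.1]
-0.002 0 [250.  186.  231.2]
-0.002 0.05 [250.  181.3 226.2]
-0.004 0 [246.  182.9 228.3]
-0.004 0.05 [246.  178.2 223.2]
brass rows [187] [219]
```

No force with the plug already 4 mm inside the mouth. Continuing down.

Request:
{"api": "jog_arm", "payload": {
  "commands": [1, 0, 0, 0.002, 0, 1, 0, 0, 0.002, 0, 1, 0, 0, 0.002, 0, 1, 0, 0, 0.002, 0, 1, 0, 0, 0.002, 0, 1, 0, 0, 0.002, 0, 1, 0, 0, 0.002, 0, 1, 0, 0, 0, 0, 1, 0, 0, 0, 0]
}}

```text
t: 21.82
tool_pos: [0.5968, 0.0594, 0.0918]
orientation: [2.326, 2.11, 0.002]
force: [0.1, -0.0, 4.3]
opening: 0.0196
```

```bash
python3 tilt.py w13 .0134
```

```text
t 21.82 tcp [0.5968 0.0594 0.0918] x [0.097 0.995 0.   ] z [ 0.002 -0.    -1.   ] F [ 0.1 -0.   4.3] op 0.0196 q [ 0.01  0.22  1.62 -0.    1.3  -1.46]
0 0 [254.1 188.9 233.9]
0 0.05 [254.1 184.3 228.9]
-0.002 0 [250.1 185.8 231. ]
-0.002 0.05 [250.1 181.1 225.9]
-0.004 0 [246.1 182.7 228.1]
-0.004 0.05 [246.1 178.  223. ]
brass rows [185] [219]
```

View pics/w13.png

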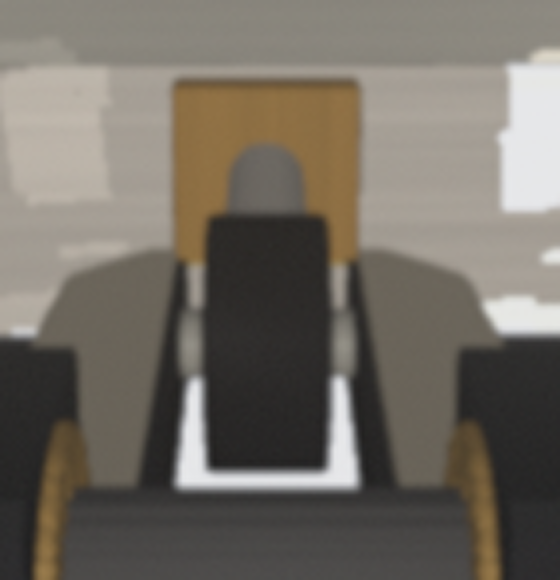

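Seated at TCP z=0.092, as expected. I'll release, rise and go look at the left probe.

Request:
{"api": "jog_arm", "payload": {
  "commands": [0, 0, 0, 0, 0, 0, 0, 0, 0, 0, 0, 0, 0, 0, 0, 0, 0, 0, 0, 0, 0, 0, 0, 0, 0, 0, 0, 0, -0.02, 0, 0, 0, 0, -0.03, 0, 0, 0, 0, -0.03, 0, -1, 0, 0, -0.03, 0, -1, 0, 0, -0.03, 0, -1, 0.03, -0.019, 0, 0, -1, 0.03, -0.019, 0, 0, -1, 0.03, -0.019, 0, 0, -1, 0.03, -0.019, 0, 0, -1, 0.03, -0.019, 0, 0, -1, 0.03, -0.019, 0, 0, -1, 0, 0, 0, 0, -1, 0, 0, 0, 0]
}}

```text
t: 23.37
tool_pos: [0.499, 0.2513, 0.2309]
orientation: [-2.323, -2.115, 0.0]
force: [0.0, -0.7, 0.7]
opening: 0.0927
```

```bash
python3 - <<'E'
from h import *
s,Rm=st()
w=robot.read_camera("wrist"); cv2.imwrite("pics/w14.png",w["img"])
for n in("head1","collar1"): print(n,pin(n,w,Z[n]))
t=robot.read_camera("top"); cv2.imwrite("pics/t14.png",t["img"])
E
```

```text
t 23.37 tcp [0.499  0.2513 0.2309] x [ 0.094  0.996 -0.   ] z [-0. -0. -1.] F [ 0.  -0.7  0.7] op 0.0927 q [ 0.37  0.01  1.59  0.    1.54 -1.1 ]
head1 [(0.93, 386.1, 136.6, np.float64(0.4746), np.float64(0.3277)), (0.9, 316.9, 128.9, np.float64(0.4597), np.float64(0.2549)), (0.61, 541.6, 74.0, np.float64(0.4239), np.float64(0.4937))]
collar1 [(0.87, 576.2, 9.6, np.float64(0.3632), np.float64(0.5277)), (0.61, 448.6, 112.6, np.float64(0.4553), np.float64(0.3949)), (0.57, 311.5, 62.3, np.float64(0.3923), np.float64(0.2557)), (0.49, 154.0, 268.7, np.float64(0.6039), np.float64(0.047))]
```

View pics/w14.png

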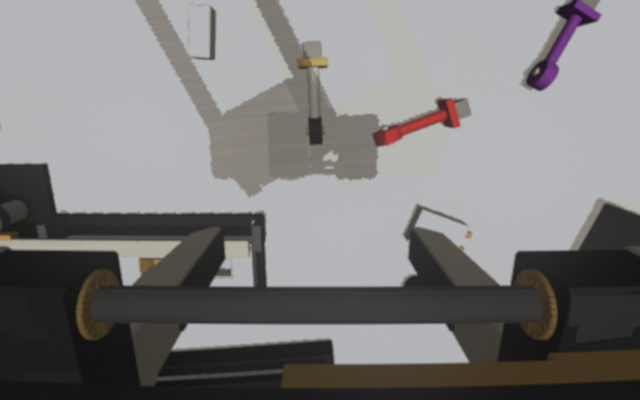

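View pics/t14.png

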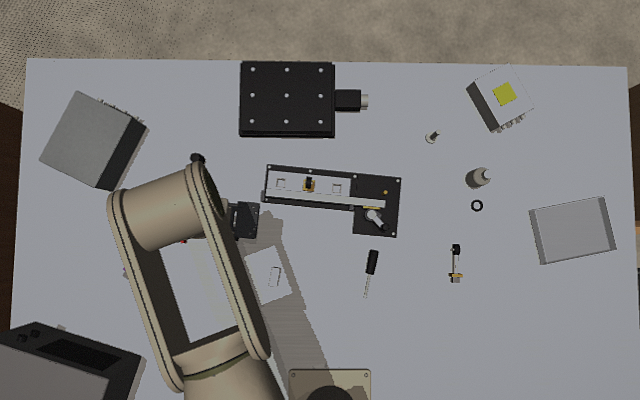

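Left probe: head (0.460,0.255), collar (0.392,0.256), 67 mm apart ✓. The red decoy's head is 73 mm away, so I'll approach with the fingers only half open.

Request:
{"api": "jog_arm", "payload": {
  "commands": [0, 0, 0, 0, -4.7, 0, 0.0031, -0.0405, 0, 0, 0, 0, 0, 0.03, 0, 0, 0, 0, 0.04, 0, 0, 0, 0, 0.04, 0, 0, 0, 0, 0.04, 0, 0, 0, 0, 0.03, 0, 0, 0, 0, 0.02, 0, 0, 0, 0, 0, 0, 0, 0, 0, 0, 0]
}}

```text
t: 24.4
tool_pos: [0.4591, 0.2521, 0.03]
orientation: [-2.239, -2.202, 0.004]
force: [-0.8, 1.1, 0.0]
opening: 0.0465
```

```bash
python3 - <<'E'
from h import *
s,Rm=st()
w=robot.read_camera("wrist"); cv2.imwrite("pics/w15.png",w["img"])
print("TCP-proj",proj(w,[*s["tool_pos"][:2],.015]))
E
```

```text
t 24.4 tcp [0.4591 0.2521 0.03  ] x [ 0.017  1.    -0.001] z [-0.003 -0.001 -1.   ] F [-0.8  1.1  0. ] op 0.0465 q [ 0.4   0.11  1.87 -0.    1.16 -1.15]
TCP-proj [317.96910406 232.11781449]
```

View pics/w15.png

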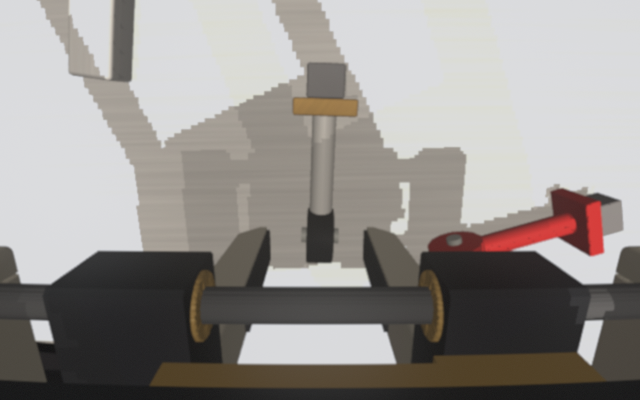

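Buttons at (304,235) and (337,235), centred between the fingers. Descend and pinch.

Request:
{"api": "jog_arm", "payload": {
  "commands": [0, 0.001, 0.001, 0.01, 0, 0, 0, 0, 0.01, 0, 0, 0, 0, 0.0055, 0, 0, 0, 0, 0, 0, 1, 0, 0, 0, 0, 1, 0, 0, 0, 0, 1, 0, 0, 0, 0, 1, 0, 0, 0, 0, 1, 0, 0, 0, 0, 1, 0, 0, 0, 0, 1, 0, 0, 0, 0, 1, 0, 0, 0, 0, 1, 0, 0, 0, 0, 1, 0, 0, 0, 0, 1, 0, 0, 0, 0],
  "grip_force": 25
}}

```text
t: 25.7
tool_pos: [0.4609, 0.2546, 0.0057]
orientation: [2.238, 2.204, 0.001]
force: [0.2, 0.5, 3.9]
opening: 0.0194
```

Request:
{"api": "jog_arm", "payload": {
  "commands": [1, 0, 0, -0.015, 0, 1, 0, 0, -0.03, 0, 1, 0, 0, -0.03, 0, 1, 0, 0, -0.025, 0, 1, 0, 0, -0.012, 0, 1, 0, 0, 0, 0, 1, 0, 0, 0, 0]
}}

```text
t: 26.28
tool_pos: [0.4605, 0.2544, 0.1168]
orientation: [2.238, 2.204, 0.0]
force: [0.2, -0.2, -2.5]
opening: 0.0192
```

Request:
{"api": "jog_arm", "payload": {
  "commands": [1, 0, 0, 0, 0, 1, 0, 0, 0, 0, 1, 0, 0, 0, 0, 1, 0, 0, 0, 0, 1, 0, 0, 0, 0, 1, 0, 0, 0, 0, 1, 0, 0, 0, 0, 1, 0, 0, 0, 0, 1, 0, 0, 0, 0, 1, 0, 0, 0, 0, 1, 0, 0, 0, 0, 1, 0, 0, 0, 0, 1, 0, 0, 0, 0, 1, 0, 0, 0, 0],
  "grip_force": 3
}}

```text
t: 27.45
tool_pos: [0.4606, 0.2545, 0.1174]
orientation: [-2.238, -2.204, -0.0]
force: [0.5, -0.2, -1.0]
opening: 0.02
```

```bash
python3 tilt.py w16 .011
```

```text
t 27.45 tcp [0.4606 0.2545 0.1174] x [0.015 1.    0.   ] z [-0.  0. -1.] F [ 0.5 -0.2 -1. ] op 0.02 q [ 0.41  0.    1.81  0.    1.33 -1.15]
0 0 [252.  188.2 232.8]
0 0.05 [252.  183.6 227.8]
-0.002 0 [248.1 185.2 229.9]
-0.002 0.05 [248.1 180.5 224.9]
-0.004 0 [244.1 182.1 227.1]
-0.004 0.05 [244.1 177.4 222. ]
brass rows [183] [214]
```

View pics/w16.png

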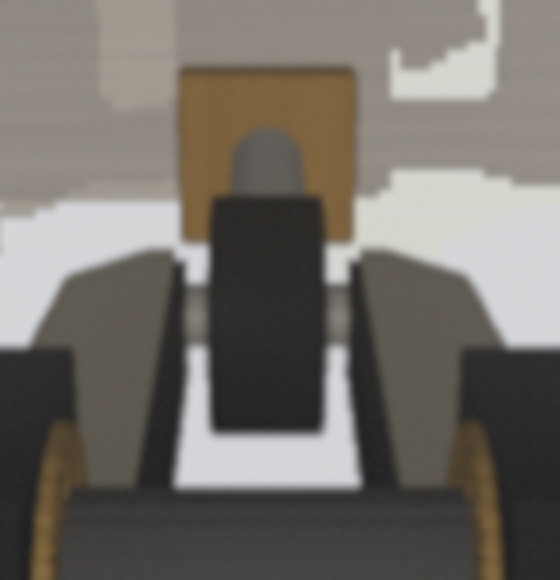

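The probe has slipped about 10 mm lower in the slack grip: collar and disc look smaller. Setting it on the table will push it back up and square it.

Request:
{"api": "jog_arm", "payload": {
  "commands": [1, 0, 0, 0.01, 0, 1, 0, 0, 0.01, 0, 1, 0, 0, 0.005, 0, 1, 0, 0, 0.004, 0, 1, 0, 0, 0.004, 0, 1, 0, 0, 0.004, 0, 1, 0, 0, 0.004, 0, 1, 0, 0, 0.003, 0, 1, 0, 0, 0, 0, 1, 0, 0, 0, 0]
}}

```text
t: 28.33
tool_pos: [0.4603, 0.2544, 0.073]
orientation: [-2.238, -2.204, 0.001]
force: [-0.3, -0.1, -0.9]
opening: 0.0202
```

```bash
python3 tilt.py w17 .0125
```

```text
t 28.33 tcp [0.4603 0.2544 0.073 ] x [ 0.015  1.    -0.   ] z [-0.001 -0.    -1.   ] F [-0.3 -0.1 -0.9] op 0.0202 q [ 0.41  0.05  1.85  0.    1.24 -1.15]
0 0 [253.3 188.8 233.7]
0 0.05 [253.3 184.2 228.6]
-0.002 0 [249.3 185.7 230.8]
-0.002 0.05 [249.3 181.1 225.7]
-0.004 0 [245.3 182.6 227.9]
-0.004 0.05 [245.3 177.9 222.8]
brass rows [186] [218]
```

View pics/w17.png

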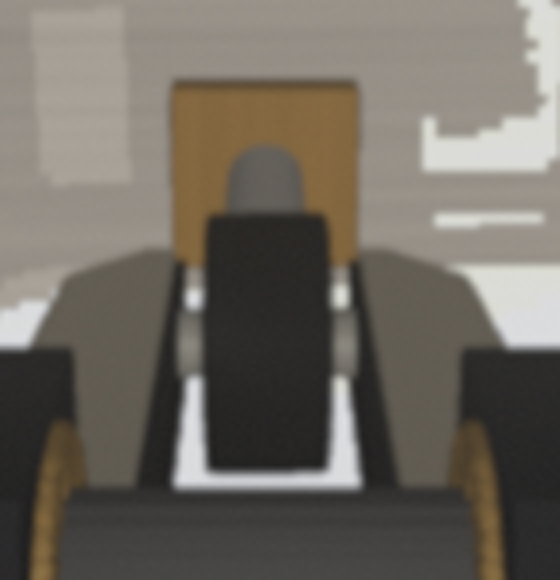

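Upright again: collar rows 185.5–231, buttons at 250.7. Tighten, lift and carry it to the far socket.

Request:
{"api": "jog_arm", "payload": {
  "commands": [1, 0, 0, 0, 0, 1, 0, 0, 0, 0, 1, 0, 0, 0, 0, 1, 0, 0, -0.02, 0, 1, 0, 0, -0.03, 2.3, 1, 0, 0, -0.03, 2.3, 1, 0, 0, -0.01, 0, 1, -0.0177, 0.0255, 0, 0, 1, -0.0177, 0.0255, 0, 0, 1, -0.0177, 0.0255, 0, 0, 1, -0.0177, 0.0255, 0, 0, 1, -0.0177, 0.0255, 0, 0, 1, -0.0177, 0.0255, 0, 0, 1, 0, 0, 0, 0, 1, 0, 0, 0, 0, 1, 0, 0, 0, 0],
  "grip_force": 25
}}

```text
t: 29.72
tool_pos: [0.6021, 0.1343, 0.1624]
orientation: [-2.324, -2.112, 0.002]
force: [0.4, -0.3, -0.0]
opening: 0.0195
```

```bash
python3 tilt.py w18 .015; python3 - <<'E'
from h import *
w=robot.read_camera("wrist"); cv2.imwrite("pics/w18f.png",w["img"])
E
```

```text
t 29.72 tcp [0.6021 0.1343 0.1624] x [ 0.095  0.995 -0.   ] z [-0.002  0.    -1.   ] F [ 0.4 -0.3 -0. ] op 0.0195 q [ 0.14  0.21  1.5   0.    1.43 -1.34]
0 0 [255.5 189.8 235.1]
0 0.05 [255.5 185.2 230.1]
-0.002 0 [251.5 186.7 232.2]
-0.002 0.05 [251.5 182.  227.1]
-0.004 0 [247.4 183.6 229.3]
-0.004 0.05 [247.4 178.8 224.2]
brass rows [185] [218]
```

View pics/w18.png

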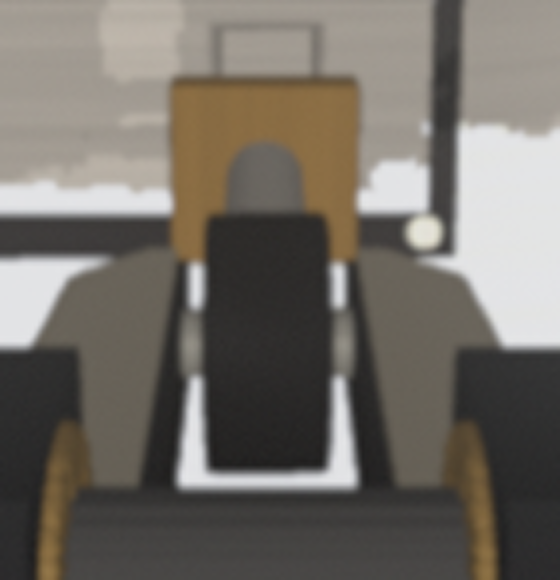

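View pics/w18f.png

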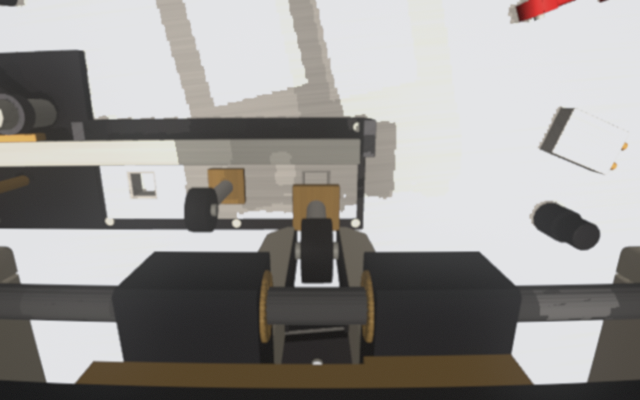

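```bash
python3 - <<'E'
from h import *
s,Rm=st(); w=robot.read_camera("wrist")
g=w["img"][164:192,308:326].mean(1).mean(1).round(0); print(list(zip(range(164,192),g)))
for r in (170,171,172,173): print(r,at(w,316.7,r,.034).round(4))
print("collar far",at(w,316.3,185.2,s["tool_pos"][2]+.015-.064).round(4))
E
```

```text
t 29.82 tcp [0.6019 0.135  0.163 ] x [0.094 0.996 0.   ] z [-0.001  0.    -1.   ] F [ 0.4 -0.2 -1.5] op 0.0193 q [ 0.14  0.21  1.51  0.    1.43 -1.34]
[(164, np.float64(140.0)), (165, np.float64(150.0)), (166, np.float64(155.0)), (167, np.float64(153.0)), (168, np.float64(151.0)), (169, np.float64(148.0)), (170, np.float64(139.0)), (171, np.float64(130.0)), (172, np.float64(137.0)), (173, np.float64(149.0)), (174, np.float64(153.0)), (175, np.float64(154.0)), (176, np.float64(154.0)), (177, np.float64(155.0)), (178, np.float64(154.0)), (179, np.float64(152.0)), (180, np.float64(151.0)), (181, np.float64(153.0)), (182, np.float64(151.0)), (183, np.float64(136.0)), (184, np.float64(108.0)), (185, np.float64(86.0)), (186, np.float64(89.0)), (187, np.float64(99.0)), (188, np.float64(104.0)), (189, np.float64(104.0)), (190, np.float64(104.0)), (191, np.float64(104.0))]
170 [0.5898 0.1357 0.034 ]
171 [0.5906 0.1356 0.034 ]
172 [0.5915 0.1355 0.034 ]
173 [0.5923 0.1355 0.034 ]
collar far [0.584  0.1359 0.114 ]
```

Request:
{"api": "jog_arm", "payload": {
  "commands": [1, 0.0004, 0.0016, 0.01, 0, 1, 0, 0, 0.02, 0, 1, 0, 0, 0.012, 0, 1, 0, 0, 0.005, 0, 1, 0, 0, 0, 0, 1, 0, 0, 0.003, 0, 1, 0, 0, 0.003, 0, 1, 0, 0, 0.003, 0, 1, 0, 0, 0.002, 0, 1, 0, 0, 0.002, 0, 1, 0, 0, 0, 0],
  "grip_force": 15
}}

```text
t: 30.78
tool_pos: [0.6042, 0.1343, 0.1031]
orientation: [-2.325, -2.113, 0.001]
force: [-0.5, 0.9, -1.4]
opening: 0.0192
```

```bash
python3 tilt.py w19 .015
```

```text
t 30.78 tcp [0.6042 0.1343 0.1031] x [ 0.095  0.995 -0.   ] z [-0. -0. -1.] F [-0.5  0.9 -1.4] op 0.0192 q [ 0.14  0.26  1.56 -0.    1.33 -1.34]
0 0 [255.4 189.6 234.9]
0 0.05 [255.4 185.  229.8]
-0.002 0 [251.3 186.5 232. ]
-0.002 0.05 [251.3 181.8 226.9]
-0.004 0 [247.3 183.4 229.1]
-0.004 0.05 [247.3 178.6 224. ]
brass rows [185] [218]
```

View pics/w19.png

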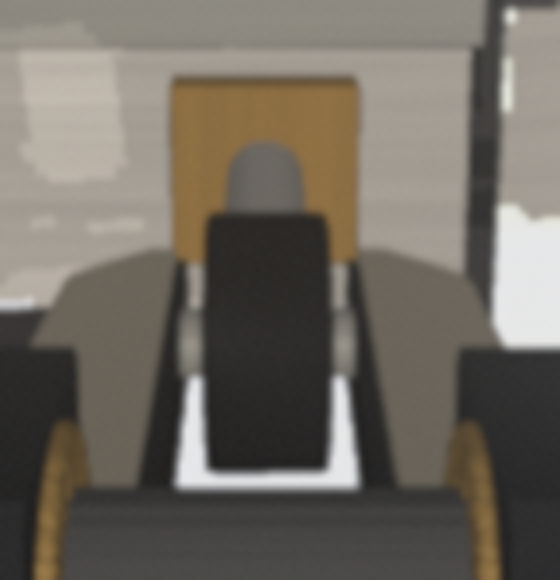

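It entered freely, with no force. Push home.

Request:
{"api": "jog_arm", "payload": {
  "commands": [1, 0, -0.0003, 0.002, 0, 1, 0, -0.0003, 0.002, 0, 1, 0, -0.0002, 0.002, 0, 1, 0, 0, 0.002, 0, 1, 0, 0, 0.002, 0, 1, 0, 0, 0.002, 0, 1, 0, 0, 0.002, 0, 1, 0, 0, 0, 0, 1, 0, 0, 0, 0]
}}

```text
t: 31.58
tool_pos: [0.6047, 0.1344, 0.0911]
orientation: [2.324, 2.112, 0.003]
force: [-2.3, -0.9, 8.3]
opening: 0.0196
```

```bash
python3 tilt.py w20 .015
```

```text
t 31.58 tcp [0.6047 0.1344 0.0911] x [0.095 0.995 0.   ] z [ 0.003  0.    -1.   ] F [-2.3 -0.9  8.3] op 0.0196 q [ 0.14  0.27  1.57 -0.    1.3  -1.34]
0 0 [255.5 189.4 234.7]
0 0.05 [255.5 184.7 229.6]
-0.002 0 [251.4 186.3 231.8]
-0.002 0.05 [251.4 181.6 226.7]
-0.004 0 [247.4 183.1 228.8]
-0.004 0.05 [247.4 178.4 223.7]
brass rows [183] [219]
```

View pics/w20.png

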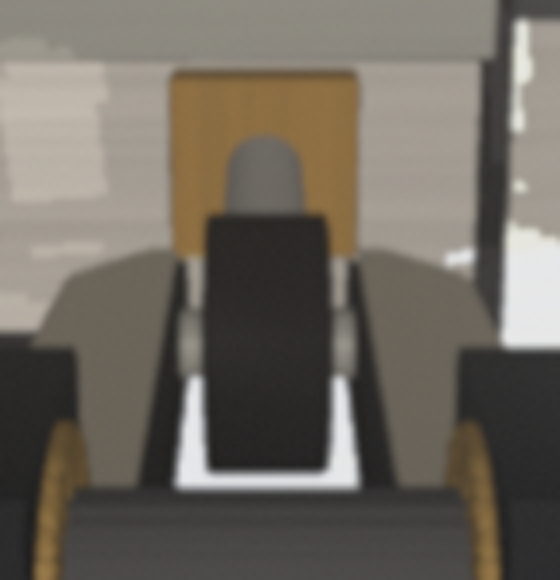

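Depth matches home (TCP 0.091). I'll release, rise and fly to the right-hand probe.

Request:
{"api": "jog_arm", "payload": {
  "commands": [0, 0, 0, 0, 0, 0, 0, 0, 0, 0, 0, 0, 0, 0, 0, 0, 0, 0, 0, 0, 0, 0, 0, 0, 0, 0, 0, 0, -0.02, 0, 0, 0, 0, -0.03, 0, 0, 0, 0, -0.035, 0, 0, 0, 0, -0.035, 0, 0, 0, 0, -0.035, 0, -1, 0, 0, 0, 0, -1, 0, 0, 0, 0]
}}

```text
t: 32.63
tool_pos: [0.6053, 0.1347, 0.248]
orientation: [2.322, 2.111, 0.008]
force: [-0.5, -0.8, -0.5]
opening: 0.0553
```

```bash
python3 - <<'E'
from h import *
s,Rm=st()
w=robot.read_camera("wrist"); cv2.imwrite("pics/w21.png",w["img"])
S=robot.read_camera("scene"); cv2.imwrite("pics/s21.png",cv2.resize(S["img"][100:260,220:420],None,fx=4,fy=3.7,interpolation=cv2.INTER_CUBIC))
for z in (.106,.034): print([proj(w,[x,y,z]).round(1) for x,y in ((.5948,.0591),(.6019,.1337))])
E
```

```text
t 32.63 tcp [0.6053 0.1347 0.248 ] x [0.095 0.995 0.001] z [ 0.006  0.001 -1.   ] F [-0.5 -0.8 -0.5] op 0.0553 q [ 0.14  0.17  1.39  0.    1.57 -1.34]
[array([230.6, 176.1]), array([315.4, 175.9])]
[array([246. , 161.9]), array([315.4, 161.8])]
```

View pics/w21.png

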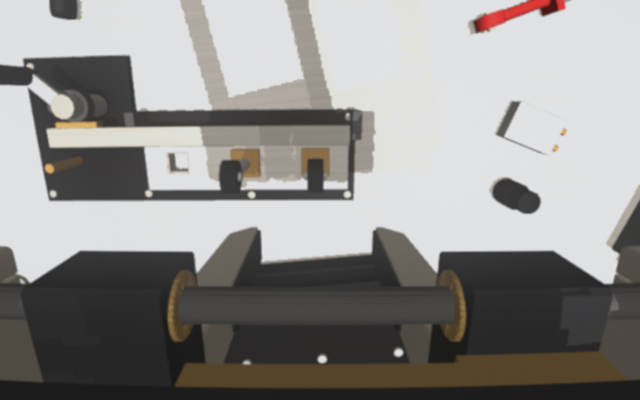

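View pics/s21.png

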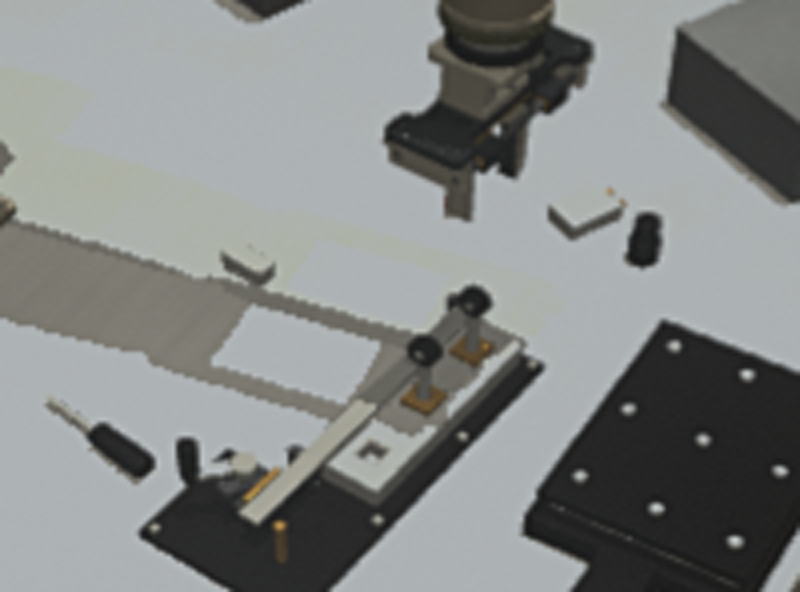

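Both probes stand seated; heads in the wrist view near (231,176) and (315,176), as predicted. Now to the right-hand probe.

Request:
{"api": "jog_arm", "payload": {
  "commands": [-1, -0.0343, -0.0068, 0, 0, -1, -0.0343, -0.0068, 0, 0, -1, -0.0343, -0.0068, 0, 0, -1, -0.0343, -0.0068, 0, 0, -1, -0.0343, -0.0068, 0, 0, -1, -0.0343, -0.0068, 0, 0, -1, -0.0343, -0.0068, 0, 0, -1, -0.0343, -0.0068, 0, 0, -1, -0.0343, -0.0068, 0, 0, -1, -0.0343, -0.0068, 0, 0, -1, -0.0343, -0.0068, 0, 0, -1, -0.0343, -0.0068, 0, 0, -1, -0.0343, -0.0068, 0, 0, -1, -0.0343, -0.0068, 0, 0, -1, 0, 0, 0, 0, -1, 0, 0, 0, 0]
}}

```text
t: 34.07
tool_pos: [0.4613, -0.3353, 0.2418]
orientation: [-2.325, -2.106, 0.001]
force: [0.1, 0.4, 0.6]
opening: 0.0931
```

```bash
python3 - <<'E'
from h import *
s,Rm=st()
w=robot.read_camera("wrist"); cv2.imwrite("pics/w22.png",w["img"])
for n in("head1","collar1","solvent","lens_ring"): print(n,pin(n,w,Z.get(n,0)))
E
```

```text
t 34.07 tcp [ 0.4613 -0.3353  0.2418] x [0.099 0.995 0.002] z [-0.003  0.003 -1.   ] F [0.1 0.4 0.6] op 0.0931 q [-0.72  0.05  1.54  0.    1.56 -2.19]
head1 [(0.79, 308.5, 133.1, np.float64(0.4257), np.float64(-0.3405))]
collar1 [(0.97, 307.8, 68.5, np.float64(0.3586), np.float64(-0.3342))]
solvent [(0.66, 282.4, 289.0, np.float64(0.6193), np.float64(-0.3947))]
lens_ring [(0.56, 266.9, 236.9, np.float64(0.5469), np.float64(-0.4047)), (0.29, 560.0, 212.5, np.float64(0.5523), np.float64(-0.043))]
```

View pics/w22.png

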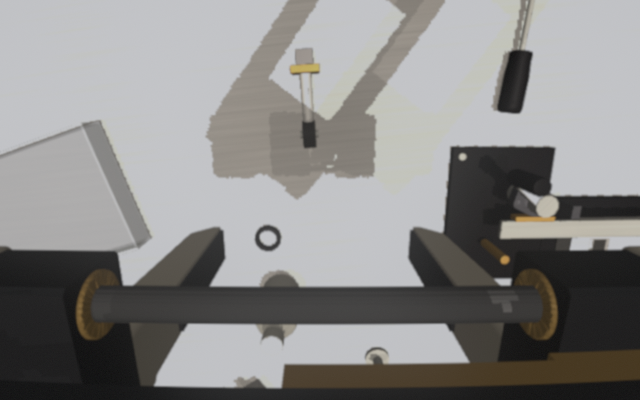

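Right probe: head (0.426,-0.3405), collar (0.359,-0.334), aligned with the jaws within about 1°.

Request:
{"api": "jog_arm", "payload": {
  "commands": [0, -0.0083, -0.0361, 0, 0, 0, 0, 0, 0.04, 0, 0, 0, 0, 0.04, 0, 0, 0, 0, 0.04, 0, 0, 0, 0, 0.04, 0, 0, 0, 0, 0.035, 0, 0, 0, 0, 0.018, 0, 0, 0, 0, 0, 0, 0, 0, 0, 0, 0]
}}

```text
t: 35.07
tool_pos: [0.426, -0.3378, 0.0308]
orientation: [-2.322, -2.113, 0.0]
force: [0.6, -0.8, -0.2]
opening: 0.0467
```

```bash
python3 - <<'E'
from h import *
s,Rm=st()
w=robot.read_camera("wrist"); cv2.imwrite("pics/w23.png",w["img"])
print("TCP-proj",proj(w,[*s["tool_pos"][:2],.015]))
E
```

```text
t 35.07 tcp [ 0.426  -0.3378  0.0308] x [0.094 0.996 0.002] z [-0.002  0.002 -1.   ] F [ 0.6 -0.8 -0.2] op 0.0467 q [-0.76  0.16  1.82  0.    1.17 -2.24]
TCP-proj [317.69098951 231.49815366]
```

View pics/w23.png

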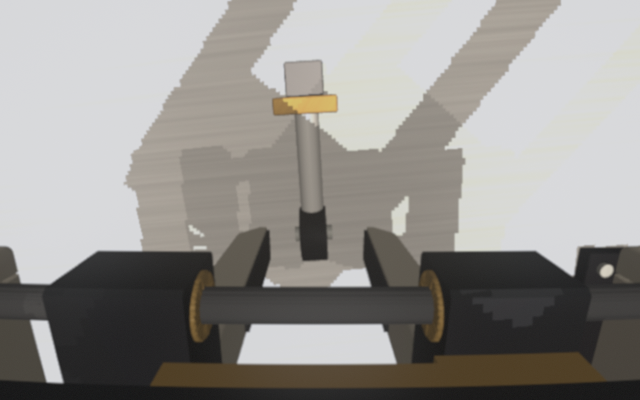

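Request:
{"api": "jog_arm", "payload": {
  "commands": [0, -0.002, 0.0005, 0.01, -3.5, 0, 0, 0, 0.01, 0, 0, 0, 0, 0.0065, 0, 0, 0, 0, 0, 0, 1, 0, 0, 0, 0, 1, 0, 0, 0, 0, 1, 0, 0, 0, 0, 1, 0, 0, 0, 0, 1, 0, 0, 0, 0, 1, 0, 0, 0, 0, 1, 0, 0, 0, 0, 1, 0, 0, 0, 0, 1, 0, 0, 0, 0, 1, 0, 0, 0, 0, 1, 0, 0, 0, 0],
  "grip_force": 25
}}

```text
t: 36.37
tool_pos: [0.4268, -0.3415, 0.0052]
orientation: [2.259, 2.182, 0.0]
force: [0.8, 0.1, 5.2]
opening: 0.019
```

Request:
{"api": "jog_arm", "payload": {
  "commands": [1, 0, 0, -0.015, 0, 1, 0, 0, -0.03, 0, 1, 0, 0, -0.03, 0, 1, 0, 0, -0.025, 0, 1, 0, 0, -0.012, 0, 1, 0, 0, 0, 0, 1, 0, 0, 0, 0]
}}

```text
t: 36.95
tool_pos: [0.4265, -0.3413, 0.1163]
orientation: [2.259, 2.183, -0.0]
force: [-0.4, 0.0, -2.2]
opening: 0.0191
```

Request:
{"api": "jog_arm", "payload": {
  "commands": [1, 0, 0, 0, 0, 1, 0, 0, 0, 0, 1, 0, 0, 0, 0, 1, 0, 0, 0, 0, 1, 0, 0, 0, 0, 1, 0, 0, 0, 0, 1, 0, 0, 0, 0, 1, 0, 0, 0, 0, 1, 0, 0, 0, 0, 1, 0, 0, 0, 0, 1, 0, 0, 0, 0, 1, 0, 0, 0, 0],
  "grip_force": 3
}}

```text
t: 37.95
tool_pos: [0.4266, -0.3413, 0.117]
orientation: [2.259, 2.183, -0.0]
force: [0.2, -0.0, -1.5]
opening: 0.0197
```

```bash
python3 tilt.py w24 .011
```

```text
t 37.95 tcp [ 0.4266 -0.3413  0.117 ] x [ 0.034  0.999 -0.   ] z [ 0. -0. -1.] F [ 0.2 -0.  -1.5] op 0.0197 q [-0.77  0.06  1.75 -0.    1.33 -2.31]
0 0 [252.  188.2 232.8]
0 0.05 [252.  183.6 227.8]
-0.002 0 [248.  185.1 229.9]
-0.002 0.05 [248.  180.5 224.9]
-0.004 0 [244. 182. 227.]
-0.004 0.05 [244.  177.3 222. ]
brass rows [194] [215]
```

View pics/w24.png

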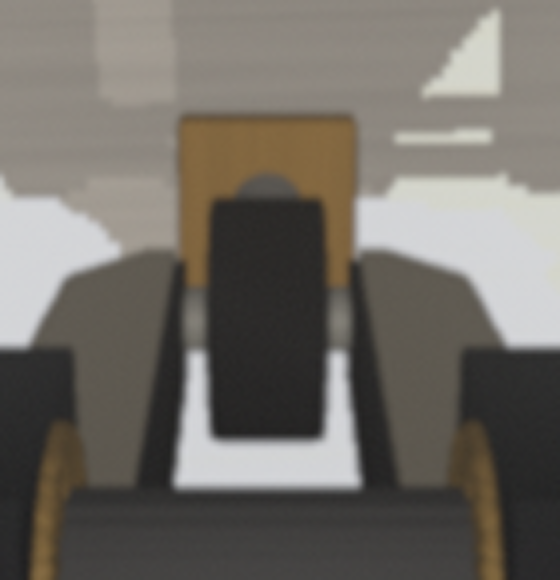

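This one hangs tilted about 0.12 rad, plug away from the robot (collar rows 194–236). I'll touch it down while moving the head over the plug.

Request:
{"api": "jog_arm", "payload": {
  "commands": [1, 0, 0, 0.012, 0, 1, 0, 0, 0.012, 0, 1, 0, 0, 0.006, 0, 1, 0, 0, 0.004, 0, 1, 0, 0.002, 0.001, 0, 1, 0, 0.002, 0.001, 0, 1, 0, 0.002, 0.001, 0, 1, 0, 0.002, 0.001, 0, 1, 0, 0.002, 0.001, 0, 1, 0, 0, 0.002, 0, 1, 0, 0, 0.002, 0, 1, 0, 0, 0, 0, 1, 0, 0, 0, 0]
}}

```text
t: 39.08
tool_pos: [0.4363, -0.3415, 0.0736]
orientation: [-2.259, -2.182, 0.0]
force: [-0.4, -0.5, 1.9]
opening: 0.0199
```

```bash
python3 tilt.py w25 .0125
```

```text
t 39.08 tcp [ 0.4363 -0.3415  0.0736] x [0.034 0.999 0.   ] z [-0.  0. -1.] F [-0.4 -0.5  1.9] op 0.0199 q [-0.76  0.13  1.77 -0.    1.25 -2.29]
0 0 [253.3 188.8 233.6]
0 0.05 [253.3 184.2 228.6]
-0.002 0 [249.3 185.7 230.7]
-0.002 0.05 [249.3 181.  225.7]
-0.004 0 [245.3 182.6 227.8]
-0.004 0.05 [245.3 177.9 222.8]
brass rows [184] [220]
```

View pics/w25.png

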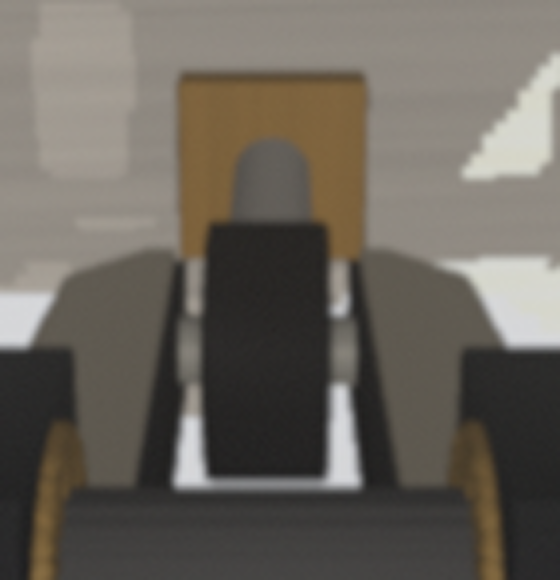

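Overshot to about +0.045 rad; shifting back 4 mm.

Request:
{"api": "jog_arm", "payload": {
  "commands": [1, 0, -0.002, 0.0005, 0, 1, 0, -0.002, 0.0005, 0, 1, 0, 0, 0.0005, 0, 1, 0, 0, 0, 0, 1, 0, 0, 0, 0]
}}

```text
t: 39.55
tool_pos: [0.4326, -0.3416, 0.0725]
orientation: [2.259, 2.183, 0.0]
force: [0.1, -0.2, 3.4]
opening: 0.0199
```

```bash
python3 tilt.py w26 .015
```

```text
t 39.55 tcp [ 0.4326 -0.3416  0.0725] x [ 0.035  0.999 -0.   ] z [ 0. -0. -1.] F [ 0.1 -0.2  3.4] op 0.0199 q [-0.76  0.12  1.78  0.    1.25 -2.3 ]
0 0 [255.6 189.7 235. ]
0 0.05 [255.6 185.1 229.9]
-0.002 0 [251.6 186.6 232.1]
-0.002 0.05 [251.6 181.9 227. ]
-0.004 0 [247.5 183.5 229.2]
-0.004 0.05 [247.5 178.7 224. ]
brass rows [189] [221]
```

View pics/w26.png

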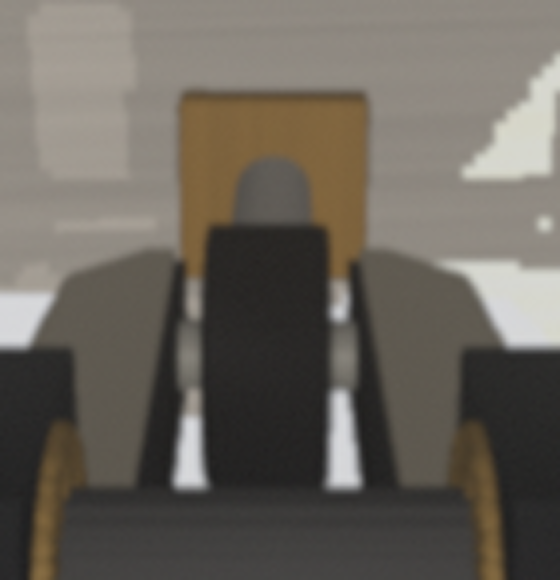

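Upright: collar 189–234, matching plumb. I'll tighten, lift high to clear the crank and go to the near socket.

Request:
{"api": "jog_arm", "payload": {
  "commands": [1, 0, 0, 0, 0, 1, 0, 0, 0, 0, 1, 0, 0, 0, 0, 1, 0, 0, -0.02, 0, 1, 0, 0, -0.035, 1.7, 1, 0, 0, -0.04, 1.8, 1, 0, 0, -0.035, 0, 1, 0.0339, 0.0123, 0, 0, 1, 0.0339, 0.0123, 0, 0, 1, 0.0339, 0.0123, 0, 0, 1, 0.0339, 0.0123, 0, 0, 1, 0.0339, 0.0123, 0, 0, 1, 0.0339, 0.0123, 0, 0, 1, 0.0339, 0.0123, 0, 0, 1, 0.0339, 0.0123, 0, 0, 1, 0.0339, 0.0123, 0, 0, 1, 0.0339, 0.0123, 0, 0, 1, 0, 0, 0.02, 0, 1, 0, 0, 0.02, 0, 1, 0, 0, 0, 0],
  "grip_force": 25
}}

```text
t: 41.27
tool_pos: [0.5842, -0.0146, 0.1567]
orientation: [-2.318, -2.11, 0.009]
force: [-1.0, 0.4, -1.8]
opening: 0.0189
```

Request:
{"api": "jog_arm", "payload": {
  "commands": [1, 0, 0, 0, 0, 1, 0, 0, 0, 0]
}}

```text
t: 41.43
tool_pos: [0.5872, -0.0162, 0.1628]
orientation: [-2.325, -2.112, 0.001]
force: [0.4, -1.0, -0.7]
opening: 0.019
```

```bash
python3 tilt.py w27 .0155; python3 - <<'E'
from h import *
s,Rm=st();w=robot.read_camera("wrist"); cv2.imwrite("pics/w27f.png",w["img"])
g=w["img"][164:196,308:326].mean(1).mean(1).round(0); print(list(zip(range(164,196),g)))
for r in range(168,176): print(r,at(w,316.7,r,.034).round(4))
print("collar far",[at(w,316.3,r,s["tool_pos"][2]+.0155-.064).round(4) for r in (186,188,190)])
E
```

```text
t 41.43 tcp [ 0.5872 -0.0162  0.1628] x [ 0.096  0.995 -0.   ] z [-0. -0. -1.] F [ 0.4 -1.  -0.7] op 0.019 q [-0.11  0.13  1.59 -0.    1.42 -1.59]
0 0 [256.  189.9 235.3]
0 0.05 [256.  185.2 230.2]
-0.002 0 [251.9 186.8 232.4]
-0.002 0.05 [251.9 182.1 227.3]
-0.004 0 [247.9 183.6 229.4]
-0.004 0.05 [247.9 178.9 224.3]
brass rows [189] [221]
t 41.48 tcp [ 0.5878 -0.0163  0.1636] x [ 0.096  0.995 -0.   ] z [ 0.001 -0.    -1.   ] F [ 0.1  0.  -0.5] op 0.0194 q [-0.11  0.13  1.59 -0.    1.42 -1.59]
[(164, np.float64(139.0)), (165, np.float64(151.0)), (166, np.float64(157.0)), (167, np.float64(157.0)), (168, np.float64(157.0)), (169, np.float64(152.0)), (170, np.float64(142.0)), (171, np.float64(138.0)), (172, np.float64(146.0)), (173, np.float64(154.0)), (174, np.float64(155.0)), (175, np.float64(154.0)), (176, np.float64(155.0)), (177, np.float64(156.0)), (178, np.float64(157.0)), (179, np.float64(157.0)), (180, np.float64(157.0)), (181, np.float64(156.0)), (182, np.float64(156.0)), (183, np.float64(156.0)), (184, np.float64(155.0)), (185, np.float64(155.0)), (186, np.float64(150.0)), (187, np.float64(130.0)), (188, np.float64(99.0)), (189, np.float64(85.0)), (190, np.float64(92.0)), (191, np.float64(103.0)), (192, np.float64(107.0)), (193, np.float64(108.0)), (194, np.float64(108.0)), (195, np.float64(107.0))]
168 [ 0.5743 -0.0155  0.034 ]
169 [ 0.5752 -0.0155  0.034 ]
170 [ 0.5761 -0.0156  0.034 ]
171 [ 0.5769 -0.0157  0.034 ]
172 [ 0.5778 -0.0158  0.034 ]
173 [ 0.5786 -0.0159  0.034 ]
174 [ 0.5795 -0.016   0.034 ]
175 [ 0.5803 -0.016   0.034 ]
collar far [array([ 0.5704, -0.0154,  0.1151]), array([ 0.5716, -0.0155,  0.1151]), array([ 0.5729, -0.0157,  0.1151])]
```

View pics/w27.png

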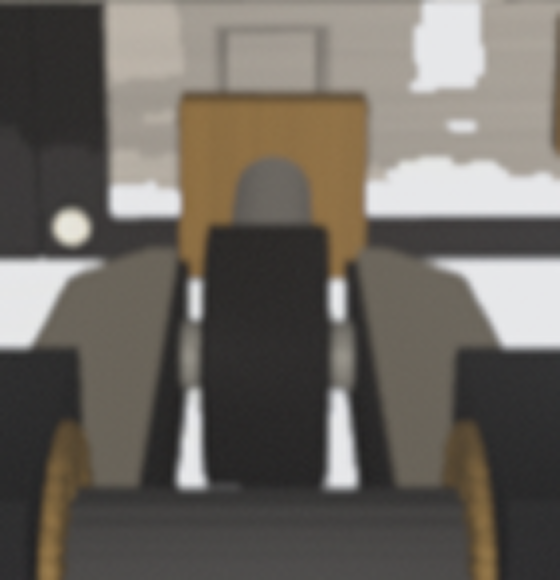

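View pics/w27f.png

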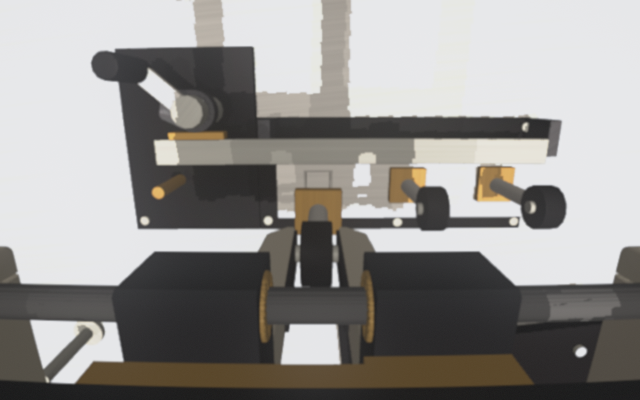

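Mouth and collar are aligned laterally within 0.3 mm and lengthwise within 0.2 mm. Lowering.

Request:
{"api": "jog_arm", "payload": {
  "commands": [1, 0, 0.0002, 0.01, 0, 1, 0, 0, 0.02, 0, 1, 0, 0, 0.012, 0, 1, 0, 0, 0.005, 0, 1, 0, 0, 0, 0, 1, 0, 0, 0.003, 0, 1, 0, 0, 0.003, 0, 1, 0, 0, 0.003, 0, 1, 0, 0, 0.002, 0, 1, 0, 0, 0.002, 0, 1, 0, 0, 0, 0],
  "grip_force": 15
}}

```text
t: 42.45
tool_pos: [0.5874, -0.0158, 0.1021]
orientation: [-2.325, -2.113, 0.0]
force: [0.2, 0.2, -0.8]
opening: 0.0195
```

```bash
python3 tilt.py w28 .0155
```

```text
t 42.45 tcp [ 0.5874 -0.0158  0.1021] x [ 0.095  0.995 -0.   ] z [-0.  0. -1.] F [ 0.2  0.2 -0.8] op 0.0195 q [-0.11  0.18  1.65 -0.    1.31 -1.59]
0 0 [255.9 189.9 235.3]
0 0.05 [255.9 185.2 230.2]
-0.002 0 [251.9 186.8 232.3]
-0.002 0.05 [251.9 182.  227.2]
-0.004 0 [247.8 183.6 229.4]
-0.004 0.05 [247.8 178.9 224.3]
brass rows [188] [222]
```

View pics/w28.png

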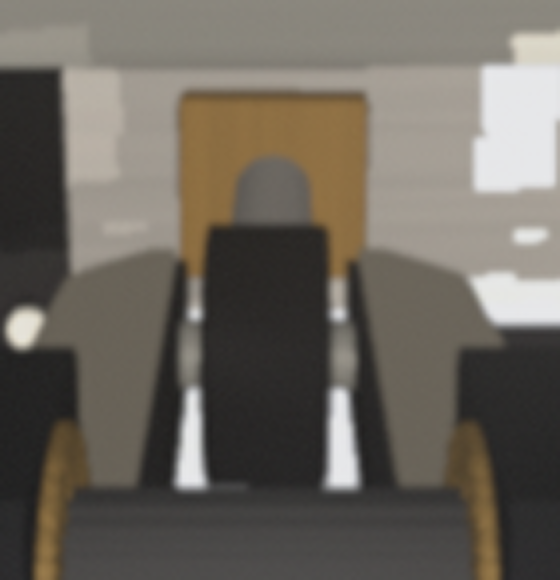

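Entered with no force. Home is at TCP z≈0.0905.

Request:
{"api": "jog_arm", "payload": {
  "commands": [1, 0, 0, 0.002, 0, 1, 0, 0, 0.002, 0, 1, 0, 0, 0.002, 0, 1, 0, 0, 0.002, 0, 1, 0, 0, 0.002, 0, 1, 0, 0, 0.002, 0, 1, 0, 0, 0.0015, 0, 1, 0, 0, 0, 0, 1, 0, 0, 0, 0]
}}

```text
t: 43.25
tool_pos: [0.5888, -0.0158, 0.0905]
orientation: [2.323, 2.112, 0.003]
force: [-0.4, 0.2, 7.3]
opening: 0.0194
```

```bash
python3 tilt.py w29 .0155
```

```text
t 43.25 tcp [ 0.5888 -0.0158  0.0905] x [0.095 0.995 0.   ] z [ 0.003 -0.    -1.   ] F [-0.4  0.2  7.3] op 0.0194 q [-0.11  0.19  1.66  0.    1.29 -1.59]
0 0 [255.9 189.6 234.9]
0 0.05 [255.9 184.9 229.9]
-0.002 0 [251.9 186.4 232. ]
-0.002 0.05 [251.9 181.7 226.9]
-0.004 0 [247.8 183.3 229.1]
-0.004 0.05 [247.8 178.5 224. ]
brass rows [186] [222]
```

Home: z 0.0905, 7 N contact. I'll release, rise and check all three.

Request:
{"api": "jog_arm", "payload": {
  "commands": [0, 0, 0, 0, 0, 0, 0, 0, 0, 0, 0, 0, 0, 0, 0, 0, 0, 0, 0, 0, 0, 0, 0, 0, 0, 0, 0, 0, -0.02, 0, 0, 0, 0, -0.03, 0, 0, 0, 0, -0.035, 0, 0, 0, 0, -0.035, 0, 0, 0, 0, -0.035, 0, -1, 0, 0, 0, 0, -1, 0, 0, 0, 0]
}}

```text
t: 44.3
tool_pos: [0.5893, -0.016, 0.2472]
orientation: [2.322, 2.11, 0.006]
force: [0.5, 0.3, -0.3]
opening: 0.0554
```

```bash
python3 - <<'E'
from h import *
s,Rm=st()
w=robot.read_camera("wrist"); cv2.imwrite("pics/w30.png",w["img"])
for n in("head1","collar1","crank_handle","cam_axis"): print(n,pin(n,w,{"head1":.106,"collar1":.038}.get(n,Z.get(n))))
S=robot.read_camera("scene"); cv2.imwrite("pics/s30.png",cv2.resize(S["img"][140:280,220:380],None,fx=4.2,fy=4.2,interpolation=cv2.INTER_CUBIC))
E
```

```text
t 44.3 tcp [ 0.5893 -0.016   0.2472] x [ 0.095  0.995 -0.   ] z [ 0.006 -0.001 -1.   ] F [ 0.5  0.3 -0.3] op 0.0554 q [-0.11  0.09  1.48 -0.    1.57 -1.59]
head1 [(0.63, 486.2, 176.8, np.float64(0.6009), np.float64(0.134)), (0.61, 401.7, 178.6, np.float64(0.5953), np.float64(0.0585)), (0.58, 317.3, 175.1, np.float64(0.5851), np.float64(-0.0155)), (0.57, 622.8, 29.0, np.float64(0.4854), np.float64(0.2486))]
collar1 [(0.82, 316.9, 165.2, np.float64(0.5888), np.float64(-0.0161)), (0.78, 454.6, 162.4, np.float64(0.5997), np.float64(0.1312)), (0.76, 383.4, 166.4, np.float64(0.5969), np.float64(0.0546))]
crank_handle [(0.77, 174.8, 73.7, np.float64(0.486), np.float64(-0.133))]
cam_axis [(0.81, 209.6, 105.8, np.float64(0.5169), np.float64(-0.1048))]
```

View pics/w30.png

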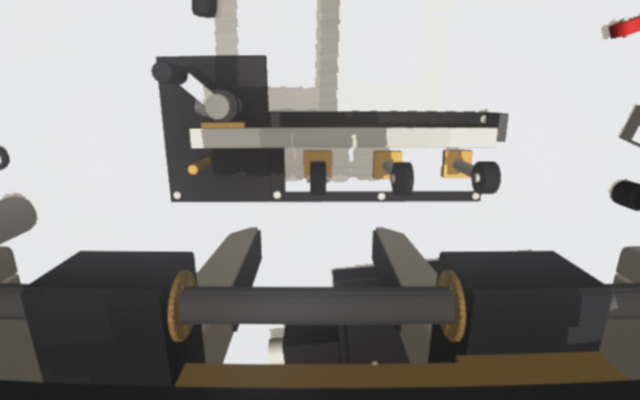

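View pics/s30.png

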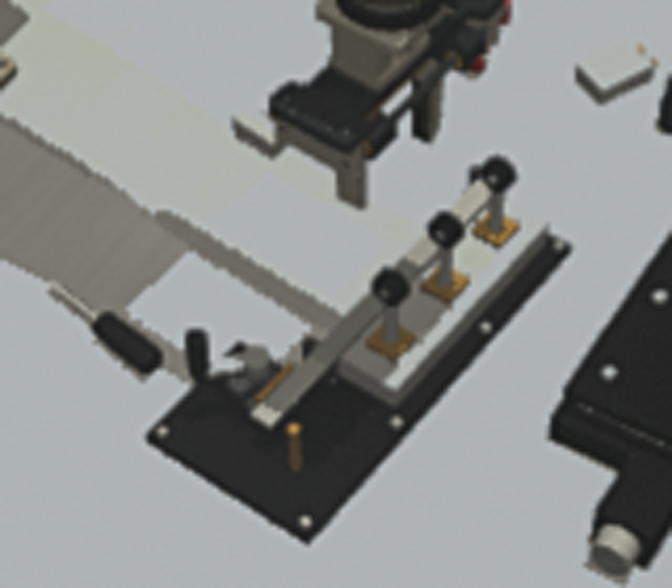

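All three stand home: heads within 3 mm of the socket axes, and the scene shows level collars. The handle is at (0.485,-0.134). I'll turn the tool and approach it.

Request:
{"api": "jog_arm", "payload": {
  "commands": [-1, 0, 0, 0, 6.5, -1, 0, 0, 0, 6.5, -1, 0, 0, 0, 6.5, -1, 0, 0, 0, 6.5, -1, 0, 0, 0, 6.5, -1, 0, 0, 0, 6.5, -1, 0, 0, 0, 6.5, -1, 0, 0, 0, 6.5, -1, 0, 0, 0, 6.5, -1, 0, 0, 0, 6.5, -1, 0, 0, 0, 6.5, -1, 0, 0, 0, 6.5, -1, 0, 0, 0, 6.5, -1, -0.026, 0.03, 0, 0, -1, -0.026, 0.03, 0, 0, -1, -0.026, 0.03, 0, 0, -1, -0.026, 0.03, 0, 0, -1, 0, 0, 0, 0, -1, 0, 0, 0, 0]
}}

```text
t: 46.18
tool_pos: [0.4823, -0.1372, 0.2432]
orientation: [-3.141, 0.005, 0.001]
force: [-0.6, -0.4, 0.2]
opening: 0.093
```

```bash
python3 - <<'E'
from h import *
s,Rm=st()
w=robot.read_camera("wrist"); cv2.imwrite("pics/w31.png",w["img"])
for n in("crank_handle","cam_axis"): print(n,pin(n,w,Z.get(n)))
E
```

```text
t 46.18 tcp [ 0.4823 -0.1372  0.2432] x [ 1.    -0.003 -0.001] z [-0.001  0.    -1.   ] F [-0.6 -0.4  0.2] op 0.093 q [-0.38 -0.15  1.72 -0.    1.57 -0.38]
crank_handle []
cam_axis [(0.72, 352.9, 141.7, np.float64(0.516), np.float64(-0.104))]
```

View pics/w31.png

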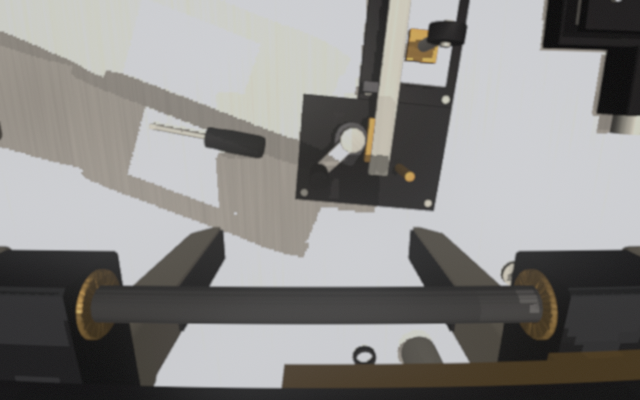

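Request:
{"api": "jog_arm", "payload": {
  "commands": [-1, 0.002, -0.0015, 0.03, 0, -1, 0, 0, 0.04, 0, -1, 0, 0, 0.04, 0, -1, 0, 0, 0.035, 0, -1, 0, 0, 0.025, 0, -1, 0, 0, 0, 0, 1, 0, 0, 0, 0, 1, 0, 0, 0, 0, 1, 0, 0, 0, 0, 1, 0, 0, 0, 0, 1, 0, 0, 0, 0, 1, 0, 0, 0, 0, 1, 0, 0, 0, 0, 1, 0, 0, 0, 0, 1, 0, 0, 0, 0, 1, 0, 0, 0, 0, 1, 0, 0, 0, 0, 1, 0, 0, 0, 0, 1, 0, 0, 0, 0, 1, 0, 0, 0, 0],
  "grip_force": 20
}}

```text
t: 48.0
tool_pos: [0.4847, -0.1347, 0.0738]
orientation: [3.141, 0.001, -0.003]
force: [-5.0, -2.0, 3.4]
opening: 0.0174
```

```bash
python3 - <<'E'
from h import *
w=robot.read_camera("wrist"); cv2.imwrite("pics/w32.png",w["img"])
E
python3 arc.py 0.5165 -0.104 -33 19
```

```text
t 48.05 tcp [ 0.4847 -0.1347  0.0737] x [ 1.     0.    -0.002] z [-0.002 -0.    -1.   ] F [-4.8 -1.7  3.4] op 0.0176 q [-0.37 -0.01  1.91 -0.    1.25 -0.37]
r 0.04424681532015346 a0 -136.03814049691115
[0.003  0.0029]
[0.0033 0.0026]
[0.0035 0.0023]
[0.0037 0.0019]
[0.0039 0.0016]
[0.0041 0.0013]
[0.0041 0.0008]
[0.0042 0.0004]
[0.0042 0.0001]
[ 0.0042 -0.0004]
[ 0.0042 -0.0008]
[ 0.004  -0.0011]
[ 0.004  -0.0015]
[ 0.0038 -0.0019]
[ 0.0036 -0.0023]
[ 0.0033 -0.0026]
[ 0.0031 -0.0029]
[ 0.0029 -0.0031]
[ 0.0025 -0.0035]
```

View pics/w32.png

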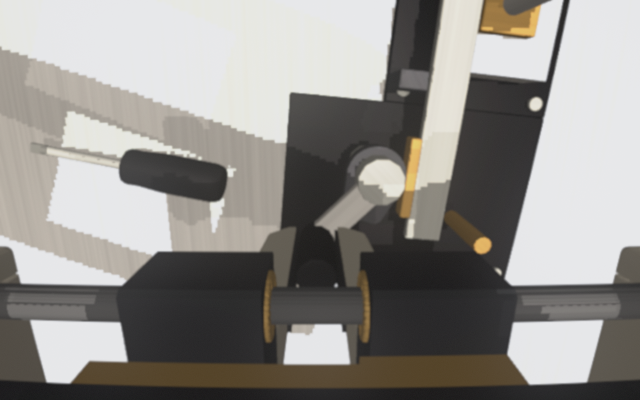

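Handle gripped (17.5 mm opening). Crank forward along the arc.

Request:
{"api": "jog_arm", "payload": {
  "commands": [1, 0.003, 0.0029, 0, 0, 1, 0.0033, 0.0026, 0, 0, 1, 0.0035, 0.0023, 0, 0, 1, 0.0037, 0.0019, 0, 0, 1, 0.0039, 0.0016, 0, 0, 1, 0.0041, 0.0013, 0, 0, 1, 0.0041, 0.0008, 0, 0, 1, 0.0042, 0.0004, 0, 0, 1, 0.0042, 0.0001, 0, 0, 1, 0.0042, -0.0004, 0, 0, 1, 0.0042, -0.0008, 0, 0, 1, 0, 0, 0, 0]
}}

```text
t: 49.05
tool_pos: [0.5272, -0.1483, 0.0738]
orientation: [3.14, 0.0, -0.004]
force: [-5.2, -5.9, 2.5]
opening: 0.018
```

```bash
python3 arc.py 0.5165 -0.104 -32.5 8
```

```text
t 49.05 tcp [ 0.5272 -0.1483  0.0738] x [ 1.     0.    -0.002] z [-0.002 -0.002 -1.   ] F [-5.2 -5.9  2.5] op 0.018 q [-0.37  0.11  1.78 -0.    1.25 -0.37]
r 0.04556281930793497 a0 -76.4313507097105
[ 0.0042 -0.0013]
[ 0.004  -0.0017]
[ 0.0038 -0.002 ]
[ 0.0036 -0.0024]
[ 0.0034 -0.0028]
[ 0.0031 -0.003 ]
[ 0.0027 -0.0033]
[ 0.0025 -0.0036]
```

Request:
{"api": "jog_arm", "payload": {
  "commands": [1, 0.0042, -0.0013, 0, 0, 1, 0.004, -0.0017, 0, 0, 1, 0.0038, -0.002, 0, 0, 1, 0.0036, -0.0024, 0, 0, 1, 0.0034, -0.0028, 0, 0, 1, 0.0031, -0.003, 0, 0, 1, 0.0027, -0.0033, 0, 0, 1, 0.0025, -0.0036, 0, 0, 1, 0, 0, 0, 0, 1, 0, 0, 0, 0]
}}

```text
t: 49.88
tool_pos: [0.5545, -0.1275, 0.0739]
orientation: [3.141, 0.001, -0.003]
force: [-4.8, -3.4, 5.0]
opening: 0.0177
```

```bash
python3 arc.py 0.5165 -0.104 -32.5 1; python3 - <<'E'
from h import *
w=robot.read_camera("wrist"); cv2.imwrite("pics/w33.png",w["img"])
E
```

```text
t 49.88 tcp [ 0.5545 -0.1275  0.0739] x [ 1.     0.001 -0.002] z [-0.002 -0.001 -1.   ] F [-4.8 -3.4  5. ] op 0.0177 q [-0.32  0.16  1.72 -0.    1.26 -0.32]
r 0.044671888334244424 a0 -31.773332886286273
[-0.      0.0007]
```

View pics/w33.png

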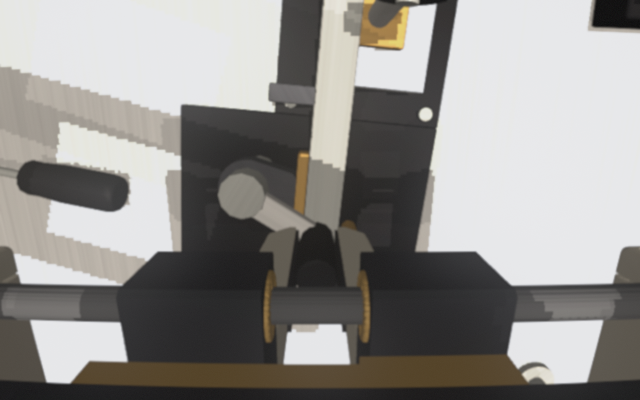

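Arm is at about -32° world, which is joint ≈2.21, pointing at the brass post. Release, rise and inspect.

Request:
{"api": "jog_arm", "payload": {
  "commands": [0, 0, 0, 0, 0, 0, 0, 0, 0, 0, 0, 0, 0, 0, 0, 0, 0, 0, 0, 0, 0, 0, 0, 0, 0, 0, 0, 0, -0.02, 0, 0, 0, 0, -0.03, 0, 0, 0, 0, -0.035, 0, 0, 0, 0, -0.035, 0, 0, 0, 0, -0.035, 0, 0, 0, 0, -0.035, 0, 0, 0, 0, 0, 0, 0, 0, 0, 0, 0]
}}

```text
t: 51.02
tool_pos: [0.557, -0.1274, 0.2674]
orientation: [3.14, 0.001, 0.009]
force: [0.5, -0.0, -0.5]
opening: 0.0465
```

```bash
python3 - <<'E'
from h import *
s,Rm=st()
w=robot.read_camera("wrist"); cv2.imwrite("pics/w34.png",w["img"])
for n in("crank_handle","cam_axis"): print(n,pin(n,w,Z.get(n)))
T=robot.read_camera("top"); cv2.imwrite("pics/t34.png",T["img"])
S=robot.read_camera("scene"); cv2.imwrite("pics/s34.png",cv2.resize(S["img"][140:280,220:380],None,fx=4.2,fy=4.2,interpolation=cv2.INTER_CUBIC))
for j in (2.0,2.2,2.4):
    a=np.radians(-153)+j-.0955; print(j,proj(w,[.5167+.045*np.cos(a),-.1042+.045*np.sin(a),.108]).round(1))
E
```

```text
t 51.02 tcp [ 0.557  -0.1274  0.2674] x [1.    0.001 0.006] z [ 0.006 -0.002 -1.   ] F [ 0.5 -0.  -0.5] op 0.0465 q [-0.31  0.03  1.5   0.    1.6  -0.32]
crank_handle [(0.81, 315.5, 173.7, np.float64(0.5583), np.float64(-0.1297)), (0.64, 350.5, 49.4, np.float64(0.5906), np.float64(-0.0126))]
cam_axis [(0.65, 276.9, 149.8, np.float64(0.521), np.float64(-0.1049))]
2.0 [305.9 184.8]
2.2 [311.8 177.5]
2.4 [316.1 169. ]
```

View pics/w34.png

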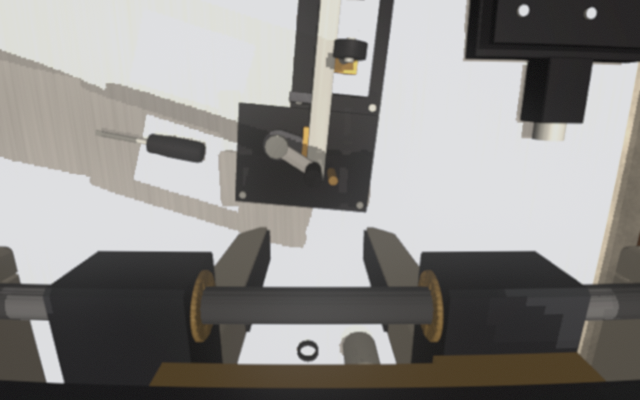

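View pics/s34.png

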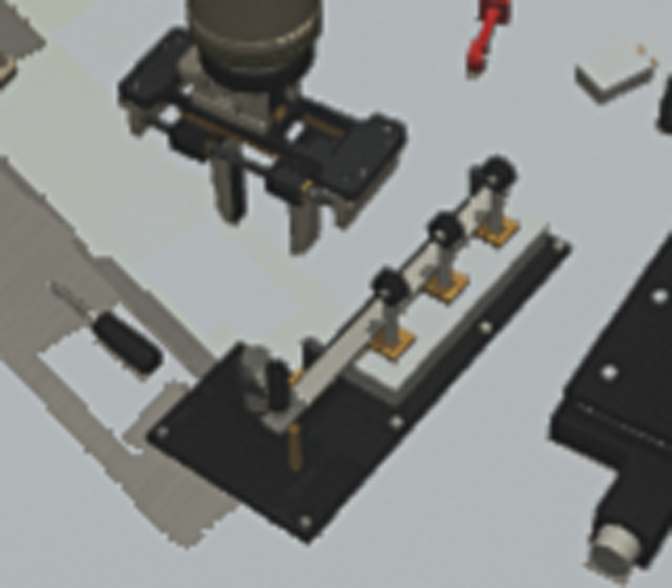

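```bash
python3 - <<'E'
from h import *
w=robot.read_camera("wrist")
i=cv2.resize(w["img"][120:220,230:390],None,fx=5,fy=5,interpolation=cv2.INTER_CUBIC)
for j,c in ((2.0,(0,0,255)),(2.2,(0,255,0)),(2.4,(255,0,0))):
    a=np.radians(-153)+j-.0955
    p=proj(w,[.5167+.045*np.cos(a),-.1042+.045*np.sin(a),.108]); q=((p-[230,120])*5).astype(int); cv2.circle(i,tuple(map(int,q)),4,c,-1)
cv2.imwrite("pics/w35.png",i)
E
```

```text
(no output)
```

View pics/w35.png

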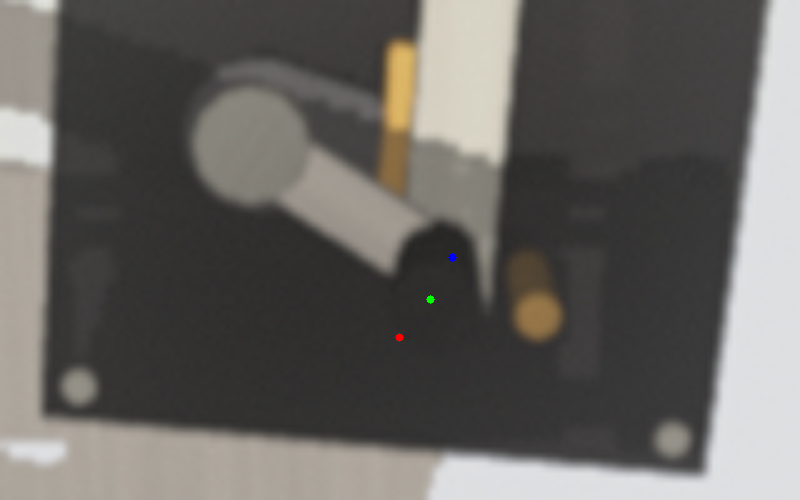

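```bash
python3 - <<'E'
from h import *
w=robot.read_camera("wrist")
i=cv2.resize(w["img"][135:205,260:360],None,fx=8,fy=8,interpolation=cv2.INTER_CUBIC)
i=np.clip(i.astype(float)*4-60,0,255).astype(np.uint8)
for j,c in ((2.0,(0,0,255)),(2.2,(0,255,0)),(2.4,(255,0,0))):
  a=np.radians(-153)+j-.0955; C=np.array([.5167+.045*np.cos(a),-.1042+.045*np.sin(a)])
  for z in (.06,.108):
    q=[((proj(w,[C[0]+.009*np.cos(t),C[1]+.009*np.sin(t),z])-[260,135])*8).astype(int) for t in np.linspace(0,6.28,30)]
    cv2.polylines(i,[np.array(q)],True,c,1)
cv2.imwrite("pics/w36.png",i)
E
```

```text
(no output)
```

View pics/w36.png

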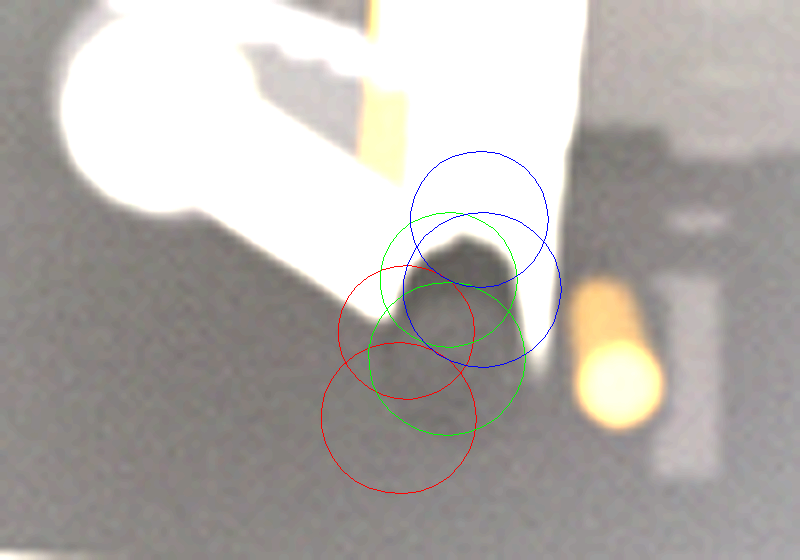

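```bash
python3 - <<'E'
from h import *
t=robot.read_camera("top"); S=robot.read_camera("scene")
for p in (t,S):
    print([x for x in pin("head1",p,.106)]); print([x for x in pin("collar1",p,.038)])
cv2.imwrite("pics/t37.png",cv2.resize(t["img"][150:250,250:410],None,fx=5,fy=5,interpolation=cv2.INTER_CUBIC))
E
```

```text
[(0.86, 144.9, 248.9, np.float64(0.428), np.float64(0.4593)), (0.59, 308.2, 178.5, np.float64(0.6058), np.float64(0.0585)), (0.48, 276.4, 180.4, np.float64(0.6003), np.float64(0.1381)), (0.47, 209.3, 229.6, np.float64(0.4764), np.float64(0.3025)), (0.46, 337.6, 184.9, np.float64(0.5903), np.float64(-0.0154))]
[(0.67, 281.1, 181.5, np.float64(0.6052), np.float64(0.131)), (0.66, 134.0, 273.3, np.float64(0.3621), np.float64(0.5095)), (0.58, 305.9, 184.0, np.float64(0.599), np.float64(0.065)), (0.58, 181.0, 237.1, np.float64(0.4566), np.float64(0.3908)), (0.56, 336.2, 187.5, np.float64(0.5903), np.float64(-0.0155)), (0.54, 336.5, 184.7, np.float64(0.5979), np.float64(-0.0164))]
[(0.68, 324.7, 194.5, np.float64(0.5939), np.float64(0.0568)), (0.68, 344.2, 127.3, np.float64(0.4857), np.float64(0.3918)), (0.63, 335.3, 178.5, np.float64(0.5882), np.float64(0.1399)), (0.52, 334.0, 151.4, np.float64(0.5178), np.float64(0.2556)), (0.45, 314.5, 208.9, np.float64(0.5968), np.float64(-0.0148))]
[(0.73, 324.5, 207.3, np.float64(0.5939), np.float64(0.0577)), (0.69, 312.6, 219.1, np.float64(0.5855), np.float64(-0.0085)), (0.68, 335.8, 140.5, np.float64(0.4605), np.float64(0.3758)), (0.62, 340.3, 195.1, np.float64(0.6137), np.float64(0.1353)), (0.51, 335.2, 115.1, np.float64(0.3824), np.float64(0.5095)), (0.4, 256.6, 314.3, np.float64(0.6291), np.float64(-0.4003))]
```

View pics/t37.png

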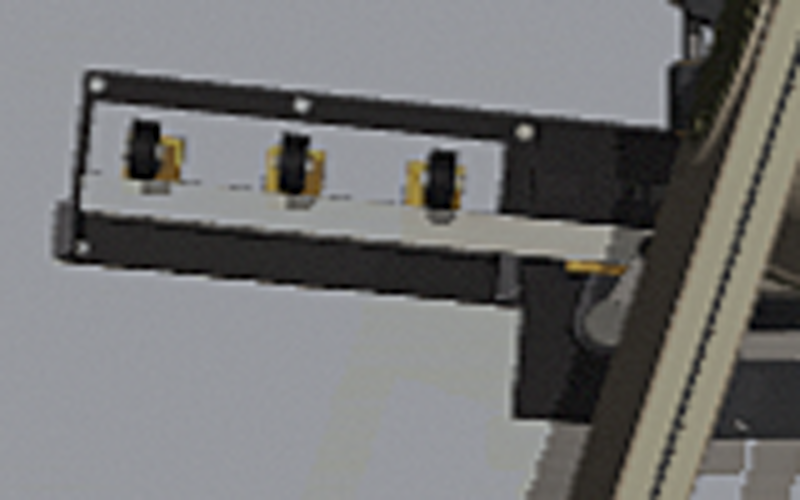

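The three probes stand in the sockets with the bar reaching over the collars, and the arm is clear of everything. Handing in.

```bash
python3 - <<'E'
from plant import robot
print(robot.close_job())
E
```

```text
the job is handed in; nothing more can be done
None
```

The job is handed in at about 51 s on the robot's clock, with all three probes plugged and the cam in its dwell. `close_job` gave no verdict.

I cranked the cam back to about 0.4 rad and drew the bar clear. Each probe was picked by its buttons, let hang slack, squared against the table and plugged in. I then cranked the cam forward and released it.

**What the last checks showed:**
- **Probes:** all three stand upright. Each reached home depth on insertion (TCP z 0.0905–0.092 m, with 4–8 N of contact). Before the final cranking, the wrist view put the heads within about 3 mm of the socket axes.
- **Cam:** the arm points at the brass post. I read the angle as 2.19–2.21 rad from the gripper position and the picture.
- **Bar:** the overhead picture shows it over the collars. I could not measure its travel directly.
- **Arm:** it ended raised and clear of everything. The red and purple look-alikes and the other bench items were never approached closely enough to be touched.

**What went wrong or disagreed:**
- The first insertion caught on the socket rim at 12 N. I backed off, shifted it 1.2 mm, and it went in without force.
- One of the hanging probes slipped in the slack grip and two hung tilted. I squared them on the table before plugging.
- In the last overhead and scene views, the networks placed some heads and collars up to about 11 mm from the socket axes. I put this down to the coarse resolution of those cameras; the closer wrist view before cranking and the pictures themselves did not support it.

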